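# Lay out the sandal bench: patterns on the pegs, jars in the tray

### The job

Lay out the sandal maker's bench for the next order. Take the sole patterns out of the slotted stand and hang each by its hole on the peg rail, in order of length from the longest on the leftmost peg (as the robot sees it) to the shortest on the rightmost; and put the round finishing jars upright and fully down in the pockets of the wooden tray, each in the pocket of its own size, strictly one after another from the widest jar to the narrowest. The full set is four of each, but a pattern or a jar may be missing: leave its own peg or pocket empty, and do not disturb the other things on the bench.

Things in the scene. Friction and masses are not known exactly. Their poses are not given: they have to be found in the camera images.
- rail: fixed peg rail: dark wooden bar 340 mm along y, 20 x 24 mm, centre line 200 mm up, on two posts. Origin on the table under the bar's centre. Four straight round steel pegs, 8 mm thick, for patterns 1 to 4 at y = 127.5, 42.5, -42.5, -127.5 mm (+y is left as the robot sees it); each runs from the bar (x = -10, z = 200.5 mm) towards the robot, rising to its tip at x = -85, z = 210 mm
- stand: fixed wooden slotted block 94 (x) x 240 (y) x 45 mm high in which the patterns start upright. Four slots 56 mm apart along y (at y = -84, -28, 28, 84 mm), each 11 mm wide (y), 70 mm long (x), floor 10 mm above the table. Origin under its centre. Which pattern is in which slot varies, and a slot may be empty
- pattern1: plywood sandal sole pattern (longest of the set; may be absent), 150 x 66 mm, 8 thick, about 120 g, stands heel up. Heel: rectangle 48 mm wide with a 22 mm round hole. Origin: middle of the toe's end face; z: along it to the heel; x: normal to the faces; y: across. Grip it from above over the top edge, a finger on each face
- pattern1_hole (a point): centre of that pattern's hole, 112 mm from its toe end along z, 38 mm below its heel's top edge. Axes as the pattern's
- pattern2: plywood sandal sole pattern (second longest of the set; may be absent), 138 x 60 mm, 8 thick, about 110 g, stands heel up. Heel: rectangle 48 mm wide with a 22 mm round hole. Origin: middle of the toe's end face; z: along it to the heel; x: normal to the faces; y: across. Grip it from above over the top edge, a finger on each face
- pattern2_hole (a point): centre of that pattern's hole, 100 mm from its toe end along z, 38 mm below its heel's top edge. Axes as the pattern's
- pattern3: plywood sandal sole pattern (third longest of the set; may be absent), 126 x 54 mm, 8 thick, about 101 g, stands heel up. Heel: rectangle 48 mm wide with a 22 mm round hole. Origin: middle of the toe's end face; z: along it to the heel; x: normal to the faces; y: across. Grip it from above over the top edge, a finger on each face
- pattern3_hole (a point): centre of that pattern's hole, 88 mm from its toe end along z, 38 mm below its heel's top edge. Axes as the pattern's
- pattern4: plywood sandal sole pattern (shortest of the set; may be absent), 114 x 48 mm, 8 thick, about 91 g, stands heel up. Heel: rectangle 48 mm wide with a 22 mm round hole. Origin: middle of the toe's end face; z: along it to the heel; x: normal to the faces; y: across. Grip it from above over the top edge, a finger on each face
- pattern4_hole (a point): centre of that pattern's hole, 76 mm from its toe end along z, 38 mm below its heel's top edge. Axes as the pattern's
- tray: fixed wooden tray block 94 (x) x 292 (y) x 28 mm high with four round blind pockets in a row along y, 18 mm deep, graded in width: widest at its +y end (left as the robot sees it), narrowest at its -y end. Origin under its centre
- pocket1 (a point): pocket 1 (widest): centre of its mouth, 28 mm above the table; 70 mm wide, for jar 1; its floor is 18 mm lower
- pocket2 (a point): pocket 2 (second widest): centre of its mouth, 28 mm above the table; 62 mm wide, for jar 2; its floor is 18 mm lower
- pocket3 (a point): pocket 3 (third widest): centre of its mouth, 28 mm above the table; 54 mm wide, for jar 3; its floor is 18 mm lower
- pocket4 (a point): pocket 4 (narrowest): centre of its mouth, 28 mm above the table; 46 mm wide, for jar 4; its floor is 18 mm lower
- jar1: jar 1, the widest of the set: closed round aluminium jar with a dark lid, diameter 66 mm, 75 mm tall, bottom-heavy, standing upright on the table (340 g or so; may be absent). Origin = centre of its underside
- jar2: jar 2, the second widest of the set: closed round aluminium jar with a dark lid, diameter 58 mm, 70 mm tall, bottom-heavy, standing upright on the table (260 g or so; may be absent). Origin = centre of its underside
- jar3: jar 3, the third widest of the set: closed round aluminium jar with a dark lid, diameter 50 mm, 65 mm tall, bottom-heavy, standing upright on the table (190 g or so; may be absent). Origin = centre of its underside
- jar4: jar 4, the narrowest of the set: closed round aluminium jar with a dark lid, diameter 42 mm, 60 mm tall, bottom-heavy, standing upright on the table (130 g or so; may be absent). Origin = centre of its underside
- wax: bystander: yellow wax block 60 x 40 x 22 mm
- awl: bystander: screwdriver-like awl 150 mm long lying down (origin under its middle)
- brush: bystander: brush 190 mm long lying down
- hammer: bystander: hammer 260 mm long lying down
- spray: bystander: upright bottle with a cap, diameter 52, 170 mm tall
Things that resemble listed ones, but are neither listed nor needed, are in the scene too. Leave any blue or purple look-alike of the pattern1 alone.

How it is judged (in metres and radians):
On the way, in this order (a step that is already met when the one before it is completed fails the run):
1. jar 1 (the widest) stands fully down in its own pocket 1, before any narrower jar is put in (horizontal distance between jar1 and pocket1 below 0.007 m and z of jar1 in the frame of pocket1 below -0.0135 m and angle between jar1's own z axis and vertical below 0.12 rad), for 0.2 s.
2. jar 2 (the second widest) stands fully down in its own pocket 2, before any narrower jar is put in (horizontal distance between jar2 and pocket2 below 0.007 m and z of jar2 in the frame of pocket2 below -0.0135 m and angle between jar2's own z axis and vertical below 0.12 rad), for 0.2 s.
3. jar 3 (the third widest) stands fully down in its own pocket 3, before any narrower jar is put in (horizontal distance between jar3 and pocket3 below 0.007 m and z of jar3 in the frame of pocket3 below -0.0135 m and angle between jar3's own z axis and vertical below 0.12 rad), for 0.2 s.
4. jar 4 (the narrowest) stands fully down in its own pocket 4, before any narrower jar is put in (horizontal distance between jar4 and pocket4 below 0.007 m and z of jar4 in the frame of pocket4 below -0.0135 m and angle between jar4's own z axis and vertical below 0.12 rad), for 0.2 s.
At the end, for the whole second after the job is handed in: Each pattern present hangs at rest and upright (0.25 rad) by its hole on its own peg, between tip and bar, within 12 mm sideways, borne by the rail; each jar present stands at rest upright in its own pocket, within 7 mm of its centre and at least 13.5 mm down (all of step 1 and all of step 2 and all of step 3 and all of step 4 and linear speed of each of jar1, jar2, jar3, jar4, pattern1, pattern2, pattern3, pattern4 below 0.03 m/s and x of pattern1_hole in the frame of rail between -0.081 and -0.01 m and y of pattern1_hole in the frame of rail between 0.1155 and 0.1395 m and z of pattern1_hole in the frame of rail between 0.182 and 0.214 m and angle between each of pattern1, pattern2, pattern3, pattern4's own z axis and vertical below 0.25 rad and contact force between each of pattern1, pattern2, pattern3, pattern4 and rail above 0.2 N and x of pattern2_hole in the frame of rail between -0.081 and -0.01 m and y of pattern2_hole in the frame of rail between 0.0305 and 0.0545 m and z of pattern2_hole in the frame of rail between 0.182 and 0.214 m and x of pattern3_hole in the frame of rail between -0.081 and -0.01 m and y of pattern3_hole in the frame of rail between -0.0545 and -0.0305 m and z of pattern3_hole in the frame of rail between 0.182 and 0.214 m and x of pattern4_hole in the frame of rail between -0.081 and -0.01 m and y of pattern4_hole in the frame of rail between -0.1395 and -0.1155 m and z of pattern4_hole in the frame of rail between 0.182 and 0.214 m); the robot touches nothing.
It fails at once if a bystander (wax block, awl, brush, hammer, bottle) is moved more than 50 mm (distance of any of wax, awl, brush, hammer, spray from where it was at the start of the episode above 0.05 m).
Of pattern1, pattern2, pattern3, pattern4 only 3 to 4 are there at a start; the rules pass over those that are not, and their reading is None.
Of jar1, jar2, jar3, jar4 only 3 to 4 are there at a start; the rules pass over those that are not, and their reading is None.
At some moment in a run one of jar1, jar2, jar3, jar4 may be knocked a few centimetres aside while the robot is not near it.
It also fails if it takes over 210 s, if anything falls off the work surface, if the arm or the gripper's body presses on something with over 40 N, if the wrist force passes 120 N, or if a joint passes its speed limit or range.

### The arm

A 7-joint arm with a two-finger parallel gripper is mounted at the origin on the work surface. World frame = base frame: x ahead of the robot, y to its left, z up, the work surface at z = 0. Lengths are in mm, angles in rad, forces in N, time in s.
With the tool pointing down it reaches from about 425 to 950 mm from the base axis. Payload 4.7 kg.
Tool frame: the origin (TCP) lies at the centre of the arm's flange, where the gripper is bolted on; the fingertips stand 182 mm ahead of it and the grasp point (between the pads) lies arm.pinch_z ahead of it (arm.pinch_z is the distance from the TCP to the grasp point, in mm); z points along the fingers, y is the line along which they close (so a half turn about z gives the same grasp; the last joint's range is limited). The gripper opens to 87 mm and grips with 3 to 60 N. Pads are 19 mm wide; open, the fingers measure 117 mm over their backs; the gripper's body (75 mm by 190 mm) begins 51 mm behind the grasp point.
Start: joints at [1.285, 0.469, -0.049, 1.532, 0.024, 1.141, -0.082], TCP at [171.477, -652.86, 404.773] pointing down, gripper open.
Joint ranges: [-2.59, 2.59], [-0.33, 1.99], [-1.39, 1.29], [0.1, 2.45], [-1.04, 4.18], [0.21, 1.99], [-2.66, 2.66]. Speed limits (rad/s): [2.57, 2.57, 3.14, 3.14, 3.14, 3.14, 3.14].

### API

Orientations are given as [roll, pitch, yaw] about the fixed x, y, z axes, in that order (R = Rz(yaw) Ry(pitch) Rx(roll)).
In Python, from workcell import readout, vision, job, arm gives the robot as it stands.
- The arm moves only by the tool move_arm, never from a script. Its argument "increments" is a list of rows, each an object with "turn": the turn, a rotation vector about the tool's x, y, z in rad, a list of three; "linear": the shift along the tool's x, y, z in cm, a list of three; "claw": the finger opening in cm, from 0 to 8.7. A call has exactly 10 rows; each row is the pose to reach, as a shift and turn from the pose commanded when the call began, along the tool's axes at that moment; what a row does not reach only later rows make up. A row lasts 1/8 s, in which the tool goes at most 62.5 mm and 10.7 degrees, less where a joint would pass 70% of its speed; a pose out of reach is approached as far as the arm can. A call with a gripper value outside its range is refused whole. The fingers move at their own pace and stop on an object; "grip_force" is the grip in N (left out, the last holds). Time passes only in rows, so rows that repeat a pose let the fingers close, or fill a call up. It gives the time, the measured TCP pose, the force, the opening and the grip force at its end, in the units of the state.
- readout.get_obs(): the state, without advancing time (a new reading comes with each control period).
- vision.get_image(name): name is "side" or "top"; returns a dict with "img" (400x640x3 uint8, red, green, blue), "fx", "fy", "cx", "cy" (pixels), "xyz" and "attitude" of the camera in the world. Camera axes: x right, y up, looking along -z (the intrinsics and any distortion apply to the point x, -y, -z); pixel columns grow to the right and rows downward; lengths in mm; the calibration is good to about 2 mm. A picture is of the moment at which its call begins. There is no depth.
- job.sign_off(): hands the job in; it is judged then, once.
The state is a dict: "time_s": time; "joint_pos": joint angles; "joint_velocities": joint speeds; "joint_efforts": joint torques, N m; "position": TCP position; "eef_rot": TCP orientation; "wrist_force": force on the tool from outside, world axes, zero at the start; "torque": the same for the moment, N m; "width": opening from 0.0 (shut) to 1.0 (fully open); "finger_force": force on a finger pad.
Only numpy, scipy, OpenCV 4.12 (cv2) and the standard library are available. Lean on these libraries where they do the work, as an engineer would, in place of code of your own. Each camera call takes 0.05 s, during which the arm holds its last target. There are 200 camera calls.

## Working session

There is one attempt and no reset: what is moved stays moved. The work goes in short steps, Python scripts to look and compute and a tool call to move; the robot and the scene stay as the last step left them, time stands still between calls to the robot, and variables do not carry over. Pictures are saved under pics/ and viewed, at most 14 in all, crops included, and the job is handed in when it is done.

Besides the shell and the picture viewer there is one more tool, called after ">>>" as name([rows], argument=value, ...), one row to a line, values as JSON. move_arm: Moves the arm, as the interface text tells. Its arguments: {"type":"object","properties":{"increments":{"type":"array","items":{"type":"object","properties":{"turn":{"type":"array","items":{"type":"number"}},"linear":{"type":"array","items":{"type":"number"}},"claw":{"type":"number"}}}},"grip_force":{"type":"number"}},"required":["increments"]}

```bash
mkdir -p pics; ls; python3 - <<'E'
from workcell import readout, vision, job, arm
import cv2,numpy as np
print(arm.pinch_z); o=readout.get_obs(); print(o)
for n in("side","top"):
    d=vision.get_image(n); cv2.imwrite(f"pics/{n}0.png",d["img"][:,:,::-1]); print({k:v for k,v in d.items() if k!="img"})
E
```

```text
pics
163.5
{'time_s': 0.0, 'joint_pos': array([ 1.28507727,  0.46947175, -0.04857205,  1.53370225,  0.02409725,
        1.14103373, -0.0823009 ]), 'joint_velocities': array([ 0.00173635, -0.00162835,  0.00152318,  0.0007379 , -0.00188025,
       -0.00017022,  0.00123087]), 'joint_efforts': array([ 6.18433460e-04, -5.07979631e+01, -8.05075443e-02, -2.36156577e+01,
       -6.14232221e-02,  3.81086231e-02,  1.73750632e-04]), 'position': array([ 171.40118734, -652.61916352,  403.67505602]), 'eef_rot': array([-3.13956481e+00,  8.43073344e-05,  2.56828489e-01]), 'wrist_force': array([-0.81851448, -0.8768028 ,  0.9873416 ]), 'torque': array([-0.00137632,  0.00667313, -0.01798725]), 'finger_force': 0.0, 'width': 0.9939794116237481}
{'fx': 415.9361876894423, 'fy': 415.9361876894423, 'cx': 316.7394923235109, 'cy': 200.38160928728126, 'xyz': array([-35.61631403, 599.81678078, 844.25294045]), 'attitude': array([ 0.84977917, -0.02097637, -2.38713207])}
{'fx': 514.2853904946539, 'fy': 514.2853904946539, 'cx': 317.0930571448719, 'cy': 195.70035548197805, 'xyz': array([ 392.13512655,  -49.33570865, 1517.61403633]), 'attitude': array([ 0.07007056,  0.01378122, -1.56399399])}
```

View pics/top0.png

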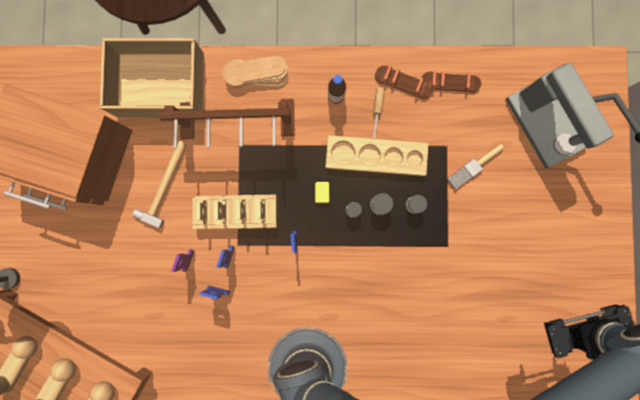

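View pics/side0.png

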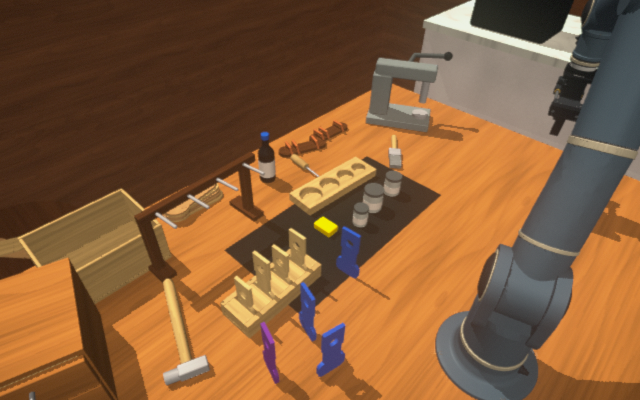

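Top view: there are 3 jars on the mat at (354,210), (381,204) and (416,204), the tray at (377,156) and the stand at (235,212) with 4 tan patterns. The rail is at (230,115) with its pegs pointing towards the robot. Look-alikes are blue at (226,257), (214,293) and (294,242), and purple at (183,261). I choose only the tan ones in the stand, and will check them in close crops.

```bash
cat > h.py <<'E'
import numpy as np,cv2
from scipy.spatial.transform import Rotation as R
CAM={'side':dict(f=415.936,c=(316.739,200.382),p=[-35.616,599.817,844.253],a=[0.84977917,-0.02097637,-2.38713207]),
'top':dict(f=514.285,c=(317.093,195.700),p=[392.135,-49.336,1517.614],a=[0.07007056,0.01378122,-1.56399399])}
def proj(n,P):
    c=CAM[n]; q=(np.atleast_2d(P)-c['p'])@R.from_euler('xyz',c['a']).as_matrix()
    return np.c_[c['c'][0]-c['f']*q[:,0]/q[:,2], c['c'][1]+c['f']*q[:,1]/q[:,2]]
def back(n,uv,z):
    c=CAM[n]; uv=np.atleast_2d(uv).astype(float)
    d=np.c_[(uv-c['c'])*[1,-1]/c['f'],-np.ones(len(uv))]@R.from_euler('xyz',c['a']).as_matrix().T
    p=np.array(c['p']); return p+d*((z-p[2])/d[:,2])[:,None]
def crop(img,x0,y0,x1,y1,s,step=20):
    im=cv2.resize(img[y0:y1,x0:x1,::-1],None,fx=s,fy=s,interpolation=cv2.INTER_CUBIC)
    for x in range(-(-x0//step)*step,x1,step):
        cv2.line(im,(int((x-x0+.5)*s),0),(int((x-x0+.5)*s),6),(255,255,255),1); cv2.putText(im,str(x),(int((x-x0+.5)*s)+2,12),0,.38,(255,255,255),1)
    for y in range(-(-y0//step)*step,y1,step):
        cv2.line(im,(0,int((y-y0+.5)*s)),(6,int((y-y0+.5)*s)),(255,255,255),1); cv2.putText(im,str(y),(8,int((y-y0+.5)*s)+4),0,.38,(255,255,255),1)
    return im
E
python3 - <<'E'
from h import *
a=cv2.imread('pics/top0.png')[:,:,::-1]; b=cv2.imread('pics/side0.png')[:,:,::-1]
cv2.imwrite('pics/tc1.png',crop(a,165,95,305,235,4.2,10)); cv2.imwrite('pics/tc2.png',crop(a,320,125,440,225,6,10))
cv2.imwrite('pics/sc1.png',crop(b,130,150,335,335,3.2,10))
print(back('top',[[354,210],[381,204],[416,204],[377,156],[235,212]],40))
E
```

```text
[[ 455.1593917  -134.55277152   40.        ]
 [ 472.88396681 -212.00331544   40.        ]
 [ 473.49146008 -312.27537922   40.        ]
 [ 611.79392717 -200.71801806   40.        ]
 [ 447.26563711  207.89506588   40.        ]]
```

View pics/tc1.png

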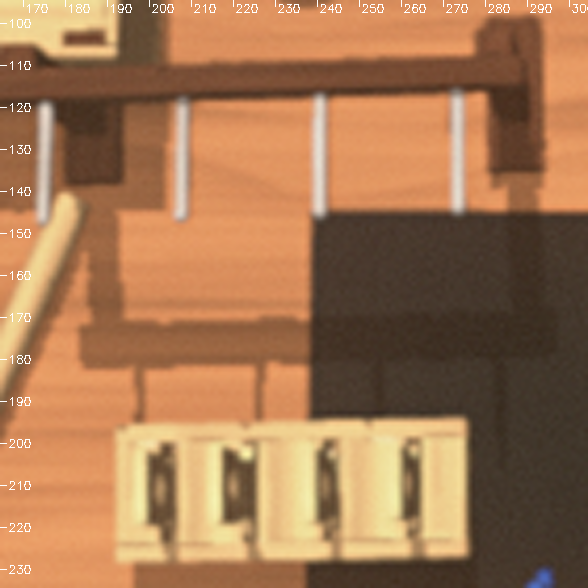

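View pics/tc2.png

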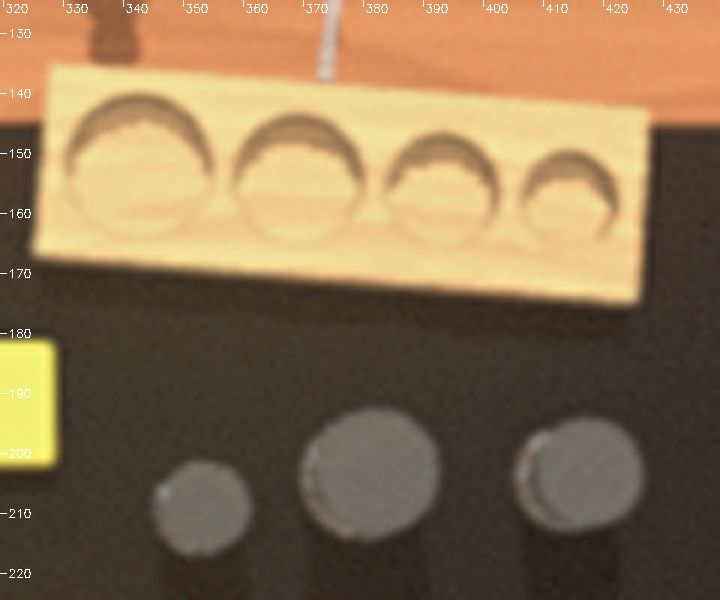

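View pics/sc1.png

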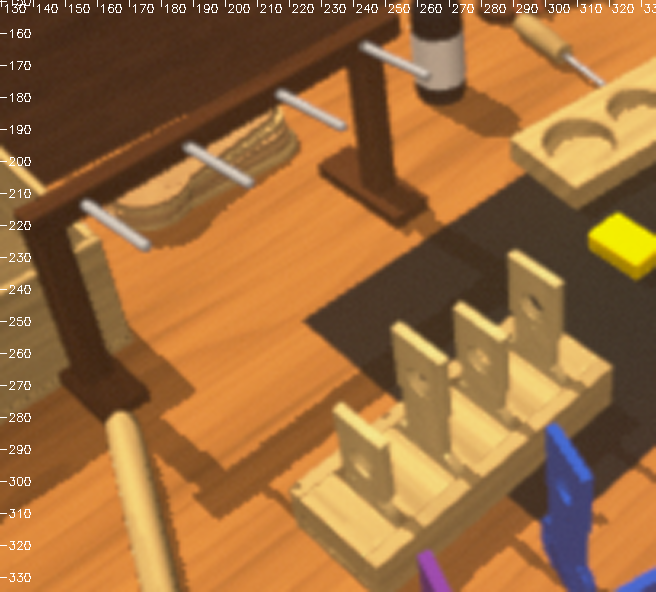

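The crops confirm four tan patterns in the stand. In the side view their heel tops are at about (243,281), (261,256), (280,250) and (297,233), from the left slot to the right. There are three jars: small at (353,209), widest at (382,203) and middle at (417,203). Four pockets are clear in the tray.

```bash
cat > meas.py <<'E'
from h import *
from scipy.optimize import least_squares as LS
np.set_printoptions(precision=1,suppress=True)
t1=lambda a:np.array(a)/4.2+[164.5,94.5]; t2=lambda a:np.array(a)/6+[319.5,124.5]; s1=lambda a:np.array(a)/3.2+[129.5,149.5]
def fit(obs,loc0,x0):
    def tf(p): c,s=np.cos(p[2]),np.sin(p[2]); return lambda L:np.c_[p[0]+c*L[:,0]-s*L[:,1],p[1]+s*L[:,0]+c*L[:,1],L[:,2]]
    def r(p): return np.concatenate([(proj(n,tf(p)(np.array(L,float)))-o).ravel() for n,o,L in obs])
    f=LS(r,x0); return f.x,f.fun,tf(f.x)
ys=[127.5,42.5,-42.5,-127.5]
o=[('top',t1([[43,219],[181,219],[320,215],[458,212]]),[[-85,y,208] for y in ys]),
   ('side',s1([[147,247],[250,184],[344,128],[428,76]]),[[-85,y,210] for y in ys]),
   ('side',s1([[86,203],[188,147],[281,93],[365,45]]),[[-10,y,200.5] for y in ys])]
p,res,T=fit(o,0,[680,200,0]); print('rail',p,p[2].round(4),res)
print(fit(o[:1],0,[680,200,0])[0],fit(o[1:],0,[680,200,0])[0])
c=[[47,120],[47,-120],[-47,-120],[-47,120]]
p,res,T=fit([('top',t1([[117,430],[467,418],[467,556],[117,562]]),[[*k,45] for k in c])],0,[450,200,0]); print('stand',p,p[2].round(4),res)
tops=s1([[363,421],[421,341],[482,321],[537,268]])
for i,y in enumerate([84,28,-28,-84]):
    e=[np.linalg.norm(proj('side',T(np.array([[0,y,10+L]])))-tops[i]) for L in(150,138,126,114)]; print(y,T(np.array([[0,y,0.]]))[0],'err px for L=150,138,126,114',np.array(e))
c=[[47,146],[47,-146],[-47,-146],[-47,146]]
p,res,T=fit([('top',t2([[50,63],[652,107],[640,303],[32,256]]),[[*k,28] for k in c])],0,[620,-200,0]); print('tray',p,p[2].round(4),res)
pk=back('top',t2([[139,166],[299,178],[442.5,188],[569.5,197]]),28); print('pockets',pk); 
print('jar4,2,3',back('top',t2([[202,507]]),60),back('top',t2([[377,472]]),70),back('top',t2([[587,473]]),65))
E
python3 meas.py
```

```text
rail [695.7 212.9   0. ] 0.028 [-0.2  0.6 -0.2 -0.2 -0.4  0.  -0.3 -0.  -0.2 -0.5  0.  -0.3 -0.2 -0.5
  0.  -0.2  0.3  0.2  0.3 -0.4  0.1  0.2  0.1  0.3]
[695.9 211.8   0. ] [695.3 213.4   0. ]
stand [448.5 210.    0. ] 0.0301 [-0.1 -0.7 -0.3  0.1  0.3  0.   0.1  0.6]
84 [446.  293.9   0. ] err px for L=150,138,126,114 [10.2  6.5  2.9  0.9]
28 [447.7 238.    0. ] err px for L=150,138,126,114 [ 0.7  3.6  7.2 10.7]
-28 [449.4 182.    0. ] err px for L=150,138,126,114 [8.  4.4 0.9 2.9]
-84 [451.1 126.    0. ] err px for L=150,138,126,114 [4.5 0.9 2.7 6.2]
tray [ 617.  -201.    -0.1] -0.0717 [ 0.1  0.2 -0.4  0.4 -0.4 -0.3  0.6 -0.2]
pockets [[ 624.4 -101.9   28. ]
 [ 618.9 -179.6   28. ]
 [ 614.3 -249.2   28. ]
 [ 610.2 -310.7   28. ]]
jar4,2,3 [[ 457.1 -131.    60. ]] [[ 473.6 -212.5   70. ]] [[ 474.  -311.6   65. ]]
```

Slots from +y to -y hold patterns 4, 1, 3 and 2. The jars present are 2, 3 and 4, so jar 1 is absent. I start with jar 2, moving to a hover above it.

>>> move_arm([
  {"linear":[10,-8.7,1],"turn":[0,0,-0.33],"claw":8.2},
  {"linear":[20,-17.4,3],"turn":[0,0,-0.66],"claw":8.2},
  {"linear":[30,-26,6],"turn":[0,0,-1.0],"claw":8.2},
  {"linear":[40.4,-34.9,10.5],"turn":[0,0,-1.314],"claw":8.2},
  {"linear":[40.4,-34.9,10.5],"turn":[0,0,-1.314],"claw":8.2},
  {"linear":[40.4,-34.9,10.5],"turn":[0,0,-1.314],"claw":8.2},
  {"linear":[40.4,-34.9,10.5],"turn":[0,0,-1.314],"claw":8.2},
  {"linear":[40.4,-34.9,10.5],"turn":[0,0,-1.314],"claw":8.2},
  {"linear":[40.4,-34.9,10.5],"turn":[0,0,-1.314],"claw":8.2},
  {"linear":[40.4,-34.9,10.5],"turn":[0,0,-1.314],"claw":8.2},
], grip_force=15)

```text
time_s: 1.35
position: [475.1, -208.9, 299.0]
eef_rot: [-3.141, -0.002, 1.578]
wrist_force: [-0.1, -1.2, -0.3]
width: 0.939
finger_force: 0.0
```

```bash
cat > st.py <<'E'
from h import *
from workcell import readout
import sys
np.set_printoptions(precision=4,suppress=True)
o=readout.get_obs(); print('t',round(o['time_s'],2),'p',o['position'],'rpy',o['eef_rot'],'F',o['wrist_force'],'w',round(o['width']*87,1),'ff',o['finger_force'],'q',o['joint_pos'][[0,6]])
def inc(x,y,z,yaw,roll=np.pi):
    C=R.from_euler('xyz',o['eef_rot']); T=R.from_euler('xyz',[roll,0,yaw])
    print('lin cm',C.inv().apply(np.array([x,y,z])-o['position'])/10,'turn',(C.inv()*T).as_rotvec())
if len(sys.argv)>4: inc(*map(float,sys.argv[1:5]))
E
python3 st.py 473.6 -212.5 215.5 1.5708
```

```text
t 1.35 p [ 475.0792 -208.8661  299.0207] rpy [-3.1412 -0.0025  1.5784] F [-0.0818 -1.1748 -0.2879] w 81.7 ff 0.0 q [0.7281 0.114 ]
lin cm [-0.383  -0.1472  8.3512] turn [-0.0004 -0.0025  0.0076]
```

>>> move_arm([
  {"linear":[0,0,3],"claw":8.2},
  {"linear":[0,0,6],"claw":8.2},
  {"linear":[0,0,8.4],"claw":8.2},
  {"linear":[0,0,8.4],"claw":8.2},
  {"linear":[0,0,8.4],"claw":8.2},
  {"linear":[0,0,8.4],"claw":4.5},
  {"linear":[0,0,8.4],"claw":4.5},
  {"linear":[0,0,8.4],"claw":4.5},
  {"linear":[0,0,8.4],"claw":4.5},
  {"linear":[0,0,8.4],"claw":4.5},
])

```text
$.increments[0]: bad value
```

```bash
python3 st.py 473.6 -212.5 215.5 1.5708
```

```text
t 1.35 p [ 475.0792 -208.8661  299.0207] rpy [-3.1412 -0.0025  1.5784] F [-0.0818 -1.1748 -0.2879] w 81.7 ff 0.0 q [0.7281 0.114 ]
lin cm [-0.383  -0.1472  8.3512] turn [-0.0004 -0.0025  0.0076]
```

Turn has to be given in every row.

>>> move_arm([
  {"linear":[0,0,3],"turn":[0,0,0],"claw":8.2},
  {"linear":[0,0,6],"turn":[0,0,0],"claw":8.2},
  {"linear":[0,0,8.4],"turn":[0,0,0],"claw":8.2},
  {"linear":[0,0,8.4],"turn":[0,0,0],"claw":8.2},
  {"linear":[0,0,8.4],"turn":[0,0,0],"claw":8.2},
  {"linear":[0,0,8.4],"turn":[0,0,0],"claw":4.5},
  {"linear":[0,0,8.4],"turn":[0,0,0],"claw":4.5},
  {"linear":[0,0,8.4],"turn":[0,0,0],"claw":4.5},
  {"linear":[0,0,8.4],"turn":[0,0,0],"claw":4.5},
  {"linear":[0,0,8.4],"turn":[0,0,0],"claw":4.5},
])

```text
time_s: 2.6
position: [473.6, -212.8, 216.1]
eef_rot: [3.142, 0.0, 1.571]
wrist_force: [-1.2, -0.8, 4.9]
width: 0.66
finger_force: 15.0
```

```bash
python3 st.py 473.6 -212.5 215.5 1.5708
```

```text
t 2.6 p [ 473.6491 -212.7517  216.1242] rpy [3.1415 0.0005 1.5708] F [-1.2294 -0.7553  4.9438] w 57.4 ff 15.000003024470061 q [0.6768 0.029 ]
lin cm [ 0.0252 -0.0049  0.0624] turn [ 0.0001  0.0005 -0.    ]
```

>>> move_arm([
  {"linear":[0,0,0],"turn":[0,0,0],"claw":8.0},
  {"linear":[0,0,0],"turn":[0,0,0.05],"claw":8.0},
  {"linear":[0,0,0],"turn":[0,0,0.3],"claw":8.0},
  {"linear":[0,0,0],"turn":[0,0,0.5],"claw":8.0},
  {"linear":[0,0,0],"turn":[0,0,0.7],"claw":8.0},
  {"linear":[0,0,0],"turn":[0,0,0.9],"claw":8.0},
  {"linear":[0,0,0],"turn":[0,0,1.1],"claw":8.0},
  {"linear":[0,0,0],"turn":[0,0,1.3],"claw":8.0},
  {"linear":[0,0,0],"turn":[0,0,1.45],"claw":8.0},
  {"linear":[0,0,0],"turn":[0,0,1.5708],"claw":8.0},
])

```text
time_s: 3.85
position: [473.6, -212.6, 215.5]
eef_rot: [-3.141, 0.0, 0.015]
wrist_force: [0.0, -0.1, -1.4]
width: 0.919
finger_force: 0.0
```

>>> move_arm([
  {"linear":[0,0,0],"turn":[0,0,0],"claw":8.0},
  {"linear":[0,0,0],"turn":[0,0,0],"claw":8.0},
  {"linear":[0,0,0],"turn":[0,0,0],"claw":4.5},
  {"linear":[0,0,0],"turn":[0,0,0],"claw":4.5},
  {"linear":[0,0,0],"turn":[0,0,0],"claw":4.5},
  {"linear":[0,0,0],"turn":[0,0,0],"claw":4.5},
  {"linear":[0,0,0],"turn":[0,0,0],"claw":4.5},
  {"linear":[0,0,-2],"turn":[0,0,0],"claw":4.5},
  {"linear":[0,0,-4],"turn":[0,0,0],"claw":4.5},
  {"linear":[0,0,-6],"turn":[0,0,0],"claw":4.5},
], grip_force=25)

```text
time_s: 5.1
position: [473.3, -212.8, 276.0]
eef_rot: [3.142, 0.001, 0.021]
wrist_force: [-0.8, 0.2, -2.5]
width: 0.662
finger_force: 25.0
```

>>> move_arm([
  {"linear":[4,-1,0],"turn":[0,0,0],"claw":4.5},
  {"linear":[9,-2,0],"turn":[0,0,0],"claw":4.5},
  {"linear":[14,-3.3,0],"turn":[0,0,0],"claw":4.5},
  {"linear":[14.5,-3.3,0],"turn":[0,0,0],"claw":4.5},
  {"linear":[14.5,-3.3,1],"turn":[0,0,0],"claw":4.5},
  {"linear":[14.5,-3.3,2],"turn":[0,0,0],"claw":4.5},
  {"linear":[14.5,-3.3,2],"turn":[0,0,0],"claw":4.5},
  {"linear":[14.5,-3.3,2],"turn":[0,0,0],"claw":4.5},
  {"linear":[14.5,-3.3,2],"turn":[0,0,0],"claw":4.5},
  {"linear":[14.5,-3.3,2],"turn":[0,0,0],"claw":4.5},
])

```text
time_s: 6.35
position: [617.9, -176.7, 256.2]
eef_rot: [3.141, -0.001, 0.021]
wrist_force: [0.3, 0.0, -0.8]
width: 0.663
finger_force: 25.0
```

```bash
python3 st.py 618.9 -179.6 216 0; python3 - <<'E'
from h import *
from workcell import vision
a=vision.get_image('side')['img']; b=vision.get_image('top')['img']
cv2.imwrite('pics/a1.png',np.hstack([crop(a,285,130,385,230,4,10),crop(b,320,120,420,220,4,10)]))
cv2.imwrite('pics/a1s.png',a[:,:,::-1])
E
```

```text
t 6.35 p [ 617.9215 -176.7193  256.1652] rpy [ 3.1414 -0.0007  0.0208] F [ 0.3012  0.0183 -0.8449] w 57.7 ff 25.00076490221545 q [ 0.2326 -1.3542]
lin cm [0.0889 0.2893 4.0166] turn [ 0.0002 -0.0007  0.0208]
```

View pics/a1.png

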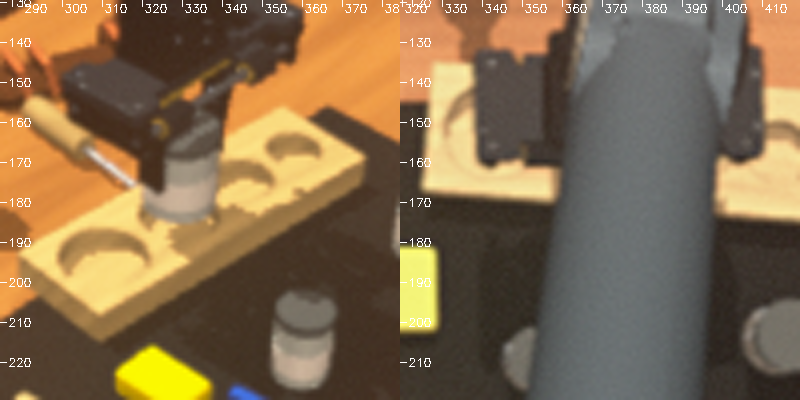

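Side view: jar 2 hangs over pocket 2, with its bottom rim at about (329,184) and the pocket's mouth visible round it. I'll overlay the predictions on it to find the camera bias.

```bash
python3 - <<'E'
from h import *
th=np.linspace(0,2*np.pi,60)
def circ(im,c,r,z,x0,y0,s,col):
    p=proj('side',np.c_[c[0]+r*np.cos(th),c[1]+r*np.sin(th),0*th+z]); cv2.polylines(im,[np.int32(((p-[x0,y0]+.5)*s)*8)],True,col,1,cv2.LINE_AA,3)
a=cv2.imread('pics/side0.png')[:,:,::-1];b=cv2.imread('pics/a1s.png')[:,:,::-1]
A=crop(a,285,140,385,215,8,10);B=crop(b,300,150,360,210,8,10)
for c,r in zip([[624.4,-101.9],[618.9,-179.6],[614.3,-249.2],[610.2,-310.7]],(35,31,27,23)): circ(A,c,r,28,285,140,8,(0,0,255))
for z in (40,): circ(B,(617.9,-176.7),29,z,300,150,8,(255,0,0))
cv2.imwrite('pics/ovA.png',A);cv2.imwrite('pics/ovB.png',B)
E
```

```text
(no output)
```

View pics/ovA.png

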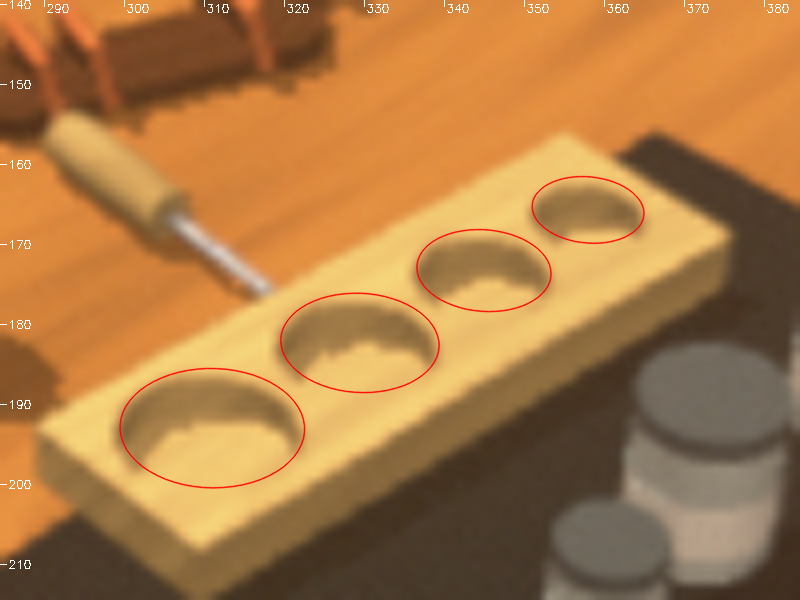

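View pics/ovB.png

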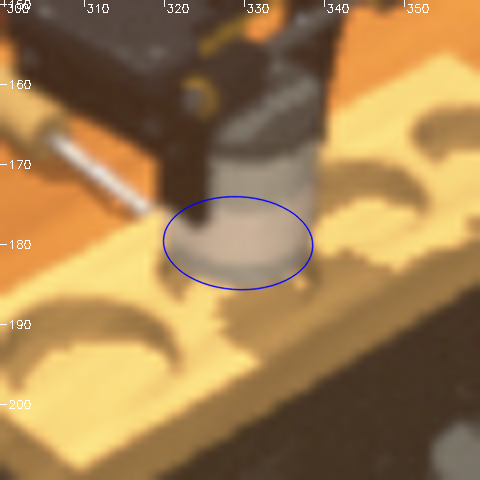

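>>> move_arm([
  {"linear":[0.04,0.21,0],"turn":[0,0,0],"claw":4.5},
  {"linear":[0.04,0.21,0.5],"turn":[0,0,0],"claw":4.5},
  {"linear":[0.04,0.21,0.9],"turn":[0,0,0],"claw":4.5},
  {"linear":[0.04,0.21,1.2],"turn":[0,0,0],"claw":4.5},
  {"linear":[0.04,0.21,1.4],"turn":[0,0,0],"claw":4.5},
  {"linear":[0.04,0.21,1.6],"turn":[0,0,0],"claw":4.5},
  {"linear":[0.04,0.21,1.8],"turn":[0,0,0],"claw":4.5},
  {"linear":[0.04,0.21,1.8],"turn":[0,0,0],"claw":4.5},
  {"linear":[0.04,0.21,1.8],"turn":[0,0,0],"claw":4.5},
  {"linear":[0.04,0.21,1.8],"turn":[0,0,0],"claw":4.5},
])

```text
time_s: 7.7
position: [618.4, -178.8, 237.9]
eef_rot: [3.141, -0.0, 0.021]
wrist_force: [-0.7, 0.3, -1.9]
width: 0.659
finger_force: 25.0
```

>>> move_arm([
  {"linear":[0,0,0.4],"turn":[0,0,0],"claw":4.5},
  {"linear":[0,0,0.8],"turn":[0,0,0],"claw":4.5},
  {"linear":[0,0,1.1],"turn":[0,0,0],"claw":4.5},
  {"linear":[0,0,1.15],"turn":[0,0,0],"claw":4.5},
  {"linear":[0,0,1.15],"turn":[0,0,0],"claw":4.5},
  {"linear":[0,0,1.15],"turn":[0,0,0],"claw":4.5},
  {"linear":[0,0,1.15],"turn":[0,0,0],"claw":4.5},
  {"linear":[0,0,1.15],"turn":[0,0,0],"claw":4.5},
  {"linear":[0,0,1.15],"turn":[0,0,0],"claw":4.5},
  {"linear":[0,0,1.15],"turn":[0,0,0],"claw":4.5},
])

```text
time_s: 8.95
position: [618.3, -178.8, 226.3]
eef_rot: [3.142, -0.0, 0.021]
wrist_force: [0.2, -0.5, -1.3]
width: 0.659
finger_force: 25.0
```

>>> move_arm([
  {"linear":[0,0,0],"turn":[0,0,0],"claw":7.2},
  {"linear":[0,0,0],"turn":[0,0,0],"claw":7.2},
  {"linear":[0,0,0],"turn":[0,0,0],"claw":7.2},
  {"linear":[0,0,-2],"turn":[0,0,0],"claw":7.2},
  {"linear":[0,0,-5],"turn":[0,0,0],"claw":7.2},
  {"linear":[0,-3,-9],"turn":[0,0,0],"claw":7.2},
  {"linear":[0,-6,-9],"turn":[0,0,0],"claw":7.2},
  {"linear":[0,-10,-9],"turn":[0,0,0],"claw":7.2},
  {"linear":[0,-10,-9],"turn":[0,0,0],"claw":7.2},
  {"linear":[0,-10,-9],"turn":[0,0,0],"claw":7.2},
])

```text
time_s: 10.2
position: [616.3, -79.3, 317.4]
eef_rot: [3.141, -0.002, 0.021]
wrist_force: [0.2, -0.8, -0.4]
width: 0.825
finger_force: 0.0
```

```bash
cat > look.py <<'E'
from h import *
from workcell import vision
import sys
b=vision.get_image('top')['img']; a=vision.get_image('side')['img']
tag=sys.argv[1]; cv2.imwrite(f'pics/{tag}t.png',b[:,:,::-1]);cv2.imwrite(f'pics/{tag}s.png',a[:,:,::-1])
i=cv2.imread('pics/top0.png')[:,:,::-1]
for n,u,v in (('j4',353,209),('j2',382,203),('j3',417,203)):
    s=np.s_[v-14:v+15,u-14:u+15]; print(n,'mean absdiff',np.abs(b[s].astype(int)-i[s]).mean().round(1))
E
python3 look.py b; python3 st.py 474 -311.6 300 0
```

```text
j4 mean absdiff 32.0
j2 mean absdiff 29.2
j3 mean absdiff 2.4
t 10.3 p [616.2301 -80.3255 316.8622] rpy [ 3.1405 -0.0008  0.0187] F [ 0.8555  0.2719 -0.3294] w 71.9 ff 0.0 q [ 0.0929 -1.5124]
lin cm [-14.6541  22.8558   1.6992] turn [ 0.0011 -0.0008  0.0187]
```

>>> move_arm([
  {"linear":[-3,4.5,0],"turn":[0,0,0],"claw":7.2},
  {"linear":[-6,9,0],"turn":[0,0,0],"claw":7.2},
  {"linear":[-9,14,0.5],"turn":[0,0,0.01],"claw":7.2},
  {"linear":[-12,18.5,1],"turn":[0,0,0.02],"claw":7.2},
  {"linear":[-14.7,22.9,1.7],"turn":[0,0,0.02],"claw":7.2},
  {"linear":[-14.7,22.9,1.7],"turn":[0,0,0.02],"claw":7.2},
  {"linear":[-14.7,22.9,1.7],"turn":[0,0,0.02],"claw":7.2},
  {"linear":[-14.7,22.9,1.7],"turn":[0,0,0.02],"claw":7.2},
  {"linear":[-14.7,22.9,1.7],"turn":[0,0,0.02],"claw":7.2},
  {"linear":[-14.7,22.9,1.7],"turn":[0,0,0.02],"claw":7.2},
])

```text
time_s: 11.55
position: [474.5, -310.1, 299.4]
eef_rot: [-3.142, -0.0, 0.002]
wrist_force: [-0.4, -1.0, -0.1]
width: 0.828
finger_force: 0.0
```

```bash
python3 look.py c; python3 st.py 474 -311.6 211.5 0
```

```text
j4 mean absdiff 2.2
j2 mean absdiff 30.2
j3 mean absdiff 34.2
t 11.65 p [ 474.2998 -310.4488  299.3084] rpy [ 3.1415 -0.0001  0.0016] F [ 0.844  -0.2341 -0.5771] w 71.9 ff 0.0 q [ 0.4934 -1.0566]
lin cm [-0.0314  0.1143  8.7808] turn [ 0.0001 -0.0001  0.0016]
```

Jar 4 has not moved. I'll centre jar 3 in both directions and lift it.

>>> move_arm([
  {"linear":[0,0.1,3],"turn":[0,0,0],"claw":7.2},
  {"linear":[0,0.1,6],"turn":[0,0,0],"claw":7.2},
  {"linear":[0,0.1,8.8],"turn":[0,0,0],"claw":7.2},
  {"linear":[0,0.1,8.8],"turn":[0,0,0],"claw":7.2},
  {"linear":[0,0.1,8.8],"turn":[0,0,0],"claw":7.2},
  {"linear":[0,0.1,8.8],"turn":[0,0,0],"claw":4},
  {"linear":[0,0.1,8.8],"turn":[0,0,0],"claw":4},
  {"linear":[0,0.1,8.8],"turn":[0,0,0],"claw":4},
  {"linear":[0,0.1,8.8],"turn":[0,0,0],"claw":4},
  {"linear":[0,0.1,8.8],"turn":[0,0,0],"claw":4},
], grip_force=15)

```text
time_s: 12.9
position: [474.2, -311.7, 211.8]
eef_rot: [-3.142, -0.001, 0.001]
wrist_force: [-1.4, 2.6, 6.3]
width: 0.572
finger_force: 15.0
```

>>> move_arm([
  {"linear":[0,0,0],"turn":[0,0,0],"claw":7.0},
  {"linear":[0,0,0],"turn":[0,0,-0.18],"claw":7.0},
  {"linear":[0,0,0],"turn":[0,0,-0.36],"claw":7.0},
  {"linear":[0,0,0],"turn":[0,0,-0.54],"claw":7.0},
  {"linear":[0,0,0],"turn":[0,0,-0.72],"claw":7.0},
  {"linear":[0,0,0],"turn":[0,0,-0.9],"claw":7.0},
  {"linear":[0,0,0],"turn":[0,0,-1.08],"claw":7.0},
  {"linear":[0,0,0],"turn":[0,0,-1.26],"claw":7.0},
  {"linear":[0,0,0],"turn":[0,0,-1.44],"claw":7.0},
  {"linear":[0,0,0],"turn":[0,0,-1.57],"claw":7.0},
])

```text
time_s: 14.15
position: [473.8, -312.1, 210.8]
eef_rot: [-3.141, -0.0, 1.575]
wrist_force: [-0.3, -0.4, 0.6]
width: 0.803
finger_force: 0.0
```

>>> move_arm([
  {"linear":[0,0,0],"turn":[0,0,0],"claw":7.0},
  {"linear":[0,0,0],"turn":[0,0,0],"claw":4.0},
  {"linear":[0,0,0],"turn":[0,0,0],"claw":4},
  {"linear":[0,0,0],"turn":[0,0,0],"claw":4},
  {"linear":[0,0,0],"turn":[0,0,0],"claw":4},
  {"linear":[0,0,0],"turn":[0,0,0],"claw":4},
  {"linear":[0,0,0],"turn":[0,0,0],"claw":4},
  {"linear":[0,0,-3],"turn":[0,0,0],"claw":4},
  {"linear":[0,0,-6],"turn":[0,0,0],"claw":4},
  {"linear":[0,0,-6],"turn":[0,0,0],"claw":4},
], grip_force=25)

```text
time_s: 15.4
position: [474.8, -312.0, 273.0]
eef_rot: [3.138, 0.002, 1.571]
wrist_force: [-0.0, -1.3, -1.6]
width: 0.57
finger_force: 25.0
```

```bash
python3 st.py 613.7 -248.4 252 1.5708
```

```text
t 15.4 p [ 474.784  -312.0489  272.9872] rpy [3.1376 0.0024 1.5707] F [-0.0165 -1.2928 -1.5722] w 49.6 ff 24.999062440329 q [0.845  0.2572]
lin cm [ 6.3708 13.8828  2.1389] turn [ 0.004   0.0024 -0.0001]
```

>>> move_arm([
  {"linear":[2,4.5,0],"turn":[0,0,0],"claw":4},
  {"linear":[4,9,0],"turn":[0,0,0],"claw":4},
  {"linear":[6.37,13.9,0],"turn":[0,0,0],"claw":4},
  {"linear":[6.37,13.9,1],"turn":[0,0,0],"claw":4},
  {"linear":[6.37,13.9,2],"turn":[0,0,0],"claw":4},
  {"linear":[6.37,13.9,2],"turn":[0,0,0],"claw":4},
  {"linear":[6.37,13.9,2],"turn":[0,0,0],"claw":4},
  {"linear":[6.37,13.9,2],"turn":[0,0,0],"claw":4},
  {"linear":[6.37,13.9,2],"turn":[0,0,0],"claw":4},
  {"linear":[6.37,13.9,2],"turn":[0,0,0],"claw":4},
])

```text
time_s: 16.65
position: [613.0, -248.2, 251.6]
eef_rot: [3.141, 0.0, 1.571]
wrist_force: [0.9, 0.2, -1.5]
width: 0.569
finger_force: 25.0
```

```bash
python3 st.py 613.7 -248.4 234.5 1.5708
```

```text
t 16.65 p [ 613.0178 -248.2072  251.5825] rpy [3.1411 0.0003 1.5706] F [ 0.8532  0.2183 -1.4541] w 49.5 ff 25.000128142128233 q [0.6101 0.0618]
lin cm [-0.0188  0.0674  1.7083] turn [ 0.0005  0.0003 -0.0002]
```

>>> move_arm([
  {"linear":[0,0.05,0.5],"turn":[0,0,0],"claw":4},
  {"linear":[0,0.06,0.9],"turn":[0,0,0],"claw":4},
  {"linear":[0,0.06,1.2],"turn":[0,0,0],"claw":4},
  {"linear":[0,0.06,1.4],"turn":[0,0,0],"claw":4},
  {"linear":[0,0.06,1.6],"turn":[0,0,0],"claw":4},
  {"linear":[0,0.06,1.8],"turn":[0,0,0],"claw":4},
  {"linear":[0,0.06,1.8],"turn":[0,0,0],"claw":4},
  {"linear":[0,0.06,1.8],"turn":[0,0,0],"claw":4},
  {"linear":[0,0.06,1.8],"turn":[0,0,0],"claw":4},
  {"linear":[0,0.06,1.8],"turn":[0,0,0],"claw":4},
])

```text
time_s: 17.9
position: [613.7, -248.1, 233.4]
eef_rot: [3.141, 0.0, 1.571]
wrist_force: [-0.1, 0.0, -2.4]
width: 0.571
finger_force: 25.0
```

>>> move_arm([
  {"linear":[0,0,0.4],"turn":[0,0,0],"claw":4},
  {"linear":[0,0,0.8],"turn":[0,0,0],"claw":4},
  {"linear":[0,0,1.1],"turn":[0,0,0],"claw":4},
  {"linear":[0,0,1.15],"turn":[0,0,0],"claw":4},
  {"linear":[0,0,1.15],"turn":[0,0,0],"claw":4},
  {"linear":[0,0,1.15],"turn":[0,0,0],"claw":4},
  {"linear":[0,0,1.15],"turn":[0,0,0],"claw":4},
  {"linear":[0,0,1.15],"turn":[0,0,0],"claw":4},
  {"linear":[0,0,1.15],"turn":[0,0,0],"claw":6.5},
  {"linear":[0,0,1.15],"turn":[0,0,0],"claw":6.5},
])

```text
time_s: 19.15
position: [613.9, -248.2, 222.3]
eef_rot: [3.14, 0.0, 1.571]
wrist_force: [0.1, -0.7, 1.0]
width: 0.702
finger_force: 0.0
```

>>> move_arm([
  {"linear":[0,0,0],"turn":[0,0,0],"claw":6.5},
  {"linear":[0,0,-2],"turn":[0,0,0],"claw":6.5},
  {"linear":[0,0,-5],"turn":[0,0,0],"claw":6.5},
  {"linear":[0,0,-8],"turn":[0,0,0],"claw":6.5},
  {"linear":[-4,-4,-9],"turn":[0,0,0],"claw":6.5},
  {"linear":[-8,-8,-9],"turn":[0,0,0],"claw":6.5},
  {"linear":[-10,-10,-9],"turn":[0,0,0],"claw":6.5},
  {"linear":[-10,-10,-9],"turn":[0,0,0],"claw":6.5},
  {"linear":[-10,-10,-9],"turn":[0,0,0],"claw":6.5},
  {"linear":[-10,-10,-9],"turn":[0,0,0],"claw":6.5},
])

```text
time_s: 20.4
position: [515.0, -346.4, 312.3]
eef_rot: [3.14, -0.0, 1.574]
wrist_force: [-0.2, -0.3, -0.3]
width: 0.745
finger_force: 0.0
```

```bash
python3 look.py d; python3 st.py 457.1 -131 310 1.5708; python3 - <<'E'
from h import *
a=cv2.imread('pics/ds.png')[:,:,::-1];b=cv2.imread('pics/dt.png')[:,:,::-1]
cv2.imwrite('pics/d.png',np.hstack([crop(a,285,130,415,240,3,10),crop(b,320,120,450,230,3,10)]))
E
```

```text
j4 mean absdiff 3.2
j2 mean absdiff 27.4
j3 mean absdiff 26.8
t 20.5 p [ 514.6356 -346.84    311.922 ] rpy [ 3.141  -0.0004  1.5732] F [ 0.2337 -0.421   0.0979] w 65.0 ff 0.0 q [0.8473 0.3038]
lin cm [21.5979 -5.7011  0.1966] turn [ 0.0006 -0.0004  0.0024]
```

View pics/d.png

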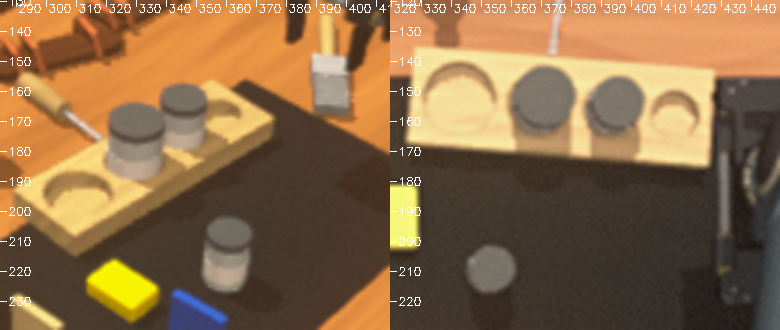

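The picture shows jars 2 and 3 seated at side (333,167) and (340,150), and jar 4 unmoved at top (353,209). Next is jar 4.

>>> move_arm([
  {"linear":[3,-1,0],"turn":[0,0,0.18],"claw":6.8},
  {"linear":[6,-2,0],"turn":[0,0,0.36],"claw":6.8},
  {"linear":[10,-3,0],"turn":[0,0,0.54],"claw":6.8},
  {"linear":[14,-4,0],"turn":[0,0,0.72],"claw":6.8},
  {"linear":[18,-5,0],"turn":[0,0,0.9],"claw":6.8},
  {"linear":[21.6,-5.7,0],"turn":[0,0,1.08],"claw":6.8},
  {"linear":[21.6,-5.7,0],"turn":[0,0,1.26],"claw":6.8},
  {"linear":[21.6,-5.7,0],"turn":[0,0,1.44],"claw":6.8},
  {"linear":[21.6,-5.7,0],"turn":[0,0,1.57],"claw":6.8},
  {"linear":[21.6,-5.7,0],"turn":[0,0,1.57],"claw":6.8},
])

```text
time_s: 21.75
position: [456.9, -131.4, 311.8]
eef_rot: [3.141, -0.0, 0.004]
wrist_force: [-0.0, 0.5, -0.1]
width: 0.784
finger_force: 0.0
```

```bash
python3 st.py 457.1 -131 207.5 0; python3 look.py e
```

```text
t 21.75 p [ 456.9323 -131.3525  311.821 ] rpy [ 3.1415 -0.0001  0.004 ] F [-0.0089  0.5371 -0.0895] w 68.2 ff 0.0 q [ 0.3613 -1.4495]
lin cm [ 0.0155 -0.0363 10.4321] turn [ 0.0001 -0.0001  0.004 ]
j4 mean absdiff 38.7
j2 mean absdiff 31.3
j3 mean absdiff 23.8
```

>>> move_arm([
  {"linear":[0,0,3],"turn":[0,0,0],"claw":6.8},
  {"linear":[0,0,7],"turn":[0,0,0],"claw":6.8},
  {"linear":[0,0,10.4],"turn":[0,0,0],"claw":6.8},
  {"linear":[0,0,10.4],"turn":[0,0,0],"claw":6.8},
  {"linear":[0,0,10.4],"turn":[0,0,0],"claw":3},
  {"linear":[0,0,10.4],"turn":[0,0,0],"claw":3},
  {"linear":[0,0,10.4],"turn":[0,0,0],"claw":3},
  {"linear":[0,0,10.4],"turn":[0,0,0],"claw":3},
  {"linear":[0,0,10.4],"turn":[0,0,0],"claw":3},
  {"linear":[0,0,10.4],"turn":[0,0,0],"claw":3},
], grip_force=12)

```text
time_s: 23.1
position: [457.0, -132.0, 208.6]
eef_rot: [3.141, -0.001, 0.001]
wrist_force: [-0.8, 0.4, 6.3]
width: 0.477
finger_force: 12.0
```

>>> move_arm([
  {"linear":[0,0,0],"turn":[0,0,0],"claw":6.5},
  {"linear":[0,0,0],"turn":[0,0,-0.18],"claw":6.5},
  {"linear":[0,0,0],"turn":[0,0,-0.36],"claw":6.5},
  {"linear":[0,0,0],"turn":[0,0,-0.54],"claw":6.5},
  {"linear":[0,0,0],"turn":[0,0,-0.72],"claw":6.5},
  {"linear":[0,0,0],"turn":[0,0,-0.9],"claw":6.5},
  {"linear":[0,0,0],"turn":[0,0,-1.08],"claw":6.5},
  {"linear":[0,0,0],"turn":[0,0,-1.26],"claw":6.5},
  {"linear":[0,0,0],"turn":[0,0,-1.44],"claw":6.5},
  {"linear":[0,0,0],"turn":[0,0,-1.57],"claw":6.5},
])

```text
time_s: 24.35
position: [456.5, -132.3, 207.6]
eef_rot: [-3.141, -0.0, 1.575]
wrist_force: [0.2, 0.4, -0.7]
width: 0.748
finger_force: 0.0
```

>>> move_arm([
  {"linear":[0,0,0],"turn":[0,0,0],"claw":6.5},
  {"linear":[0,0,0],"turn":[0,0,0],"claw":3},
  {"linear":[0,0,0],"turn":[0,0,0],"claw":3},
  {"linear":[0,0,0],"turn":[0,0,0],"claw":3},
  {"linear":[0,0,0],"turn":[0,0,0],"claw":3},
  {"linear":[0,0,0],"turn":[0,0,0],"claw":3},
  {"linear":[0,0,0],"turn":[0,0,0],"claw":3},
  {"linear":[0,0,-3],"turn":[0,0,0],"claw":3},
  {"linear":[0,0,-7],"turn":[0,0,0],"claw":3},
  {"linear":[0,0,-11],"turn":[0,0,0],"claw":3},
], grip_force=20)

```text
time_s: 25.6
position: [456.3, -132.1, 318.5]
eef_rot: [-3.141, -0.001, 1.571]
wrist_force: [-0.5, -0.5, -1.6]
width: 0.474
finger_force: 20.0
```

```bash
python3 st.py 609.6 -309.9 317.5 1.5708
```

```text
t 25.6 p [ 456.3036 -132.0909  318.5076] rpy [-3.1407 -0.0005  1.571 ] F [-0.544  -0.4982 -1.6115] w 41.2 ff 20.001056897453964 q [ 0.785  -0.0809]
lin cm [-17.784   15.3262   0.0774] turn [-0.0009 -0.0005  0.0002]
```

>>> move_arm([
  {"linear":[-4,3.5,0],"turn":[0,0,0],"claw":3},
  {"linear":[-9,7.5,0],"turn":[0,0,0],"claw":3},
  {"linear":[-13.5,11.5,0],"turn":[0,0,0],"claw":3},
  {"linear":[-17.8,15.3,0],"turn":[0,0,0],"claw":3},
  {"linear":[-17.8,15.3,0],"turn":[0,0,0],"claw":3},
  {"linear":[-17.8,15.3,2],"turn":[0,0,0],"claw":3},
  {"linear":[-17.8,15.3,5],"turn":[0,0,0],"claw":3},
  {"linear":[-17.8,15.3,7],"turn":[0,0,0],"claw":3},
  {"linear":[-17.8,15.3,7],"turn":[0,0,0],"claw":3},
  {"linear":[-17.8,15.3,7],"turn":[0,0,0],"claw":3},
])

```text
time_s: 26.85
position: [610.0, -309.8, 248.6]
eef_rot: [3.14, 0.0, 1.571]
wrist_force: [0.2, -1.5, -0.9]
width: 0.477
finger_force: 20.0
```

```bash
python3 st.py 609.6 -309.9 230 1.5708
```

```text
t 26.85 p [ 609.9623 -309.7648  248.5881] rpy [3.1402 0.0004 1.5713] F [ 0.1854 -1.4807 -0.9246] w 41.5 ff 19.999958868138492 q [0.7796 0.0648]
lin cm [-0.0127 -0.0388  1.8588] turn [0.0014 0.0004 0.0005]
```

>>> move_arm([
  {"linear":[0,-0.03,0.5],"turn":[0,0,0],"claw":3},
  {"linear":[0,-0.03,0.9],"turn":[0,0,0],"claw":3},
  {"linear":[0,-0.03,1.2],"turn":[0,0,0],"claw":3},
  {"linear":[0,-0.03,1.4],"turn":[0,0,0],"claw":3},
  {"linear":[0,-0.03,1.6],"turn":[0,0,0],"claw":3},
  {"linear":[0,-0.03,1.8],"turn":[0,0,0],"claw":3},
  {"linear":[0,-0.03,1.8],"turn":[0,0,0],"claw":3},
  {"linear":[0,-0.03,1.8],"turn":[0,0,0],"claw":3},
  {"linear":[0,-0.03,1.8],"turn":[0,0,0],"claw":3},
  {"linear":[0,-0.03,1.8],"turn":[0,0,0],"claw":3},
])

```text
time_s: 28.1
position: [609.4, -310.1, 229.9]
eef_rot: [3.141, 0.0, 1.571]
wrist_force: [-0.1, -0.7, -1.9]
width: 0.476
finger_force: 20.0
```

>>> move_arm([
  {"linear":[0,0,0.4],"turn":[0,0,0],"claw":3},
  {"linear":[0,0,0.8],"turn":[0,0,0],"claw":3},
  {"linear":[0,0,1.1],"turn":[0,0,0],"claw":3},
  {"linear":[0,0,1.15],"turn":[0,0,0],"claw":3},
  {"linear":[0,0,1.15],"turn":[0,0,0],"claw":3},
  {"linear":[0,0,1.15],"turn":[0,0,0],"claw":3},
  {"linear":[0,0,1.15],"turn":[0,0,0],"claw":3},
  {"linear":[0,0,1.15],"turn":[0,0,0],"claw":3},
  {"linear":[0,0,1.15],"turn":[0,0,0],"claw":5.5},
  {"linear":[0,0,1.15],"turn":[0,0,0],"claw":5.5},
])

```text
time_s: 29.35
position: [609.5, -310.2, 218.6]
eef_rot: [3.141, 0.0, 1.571]
wrist_force: [0.5, -0.3, -0.3]
width: 0.599
finger_force: 0.0
```

>>> move_arm([
  {"linear":[0,0,0],"turn":[0,0,0],"claw":5.5},
  {"linear":[0,0,-2],"turn":[0,0,0],"claw":5.5},
  {"linear":[0,0,-6],"turn":[0,0,0],"claw":5.5},
  {"linear":[0,0,-11],"turn":[0,0,0],"claw":5.5},
  {"linear":[0,0,-17],"turn":[0,0,0],"claw":5.5},
  {"linear":[2,-2,-19],"turn":[0,0,0],"claw":5.5},
  {"linear":[6,-5,-19],"turn":[0,0,0],"claw":5.5},
  {"linear":[12,-8,-19],"turn":[0,0,0],"claw":5.5},
  {"linear":[18,-11,-19],"turn":[0,0,0],"claw":5.5},
  {"linear":[24,-13,-19],"turn":[0,0,0],"claw":5.5},
])

```text
time_s: 30.6
position: [481.3, -77.3, 409.7]
eef_rot: [3.14, 0.002, 1.57]
wrist_force: [1.4, 0.1, 1.0]
width: 0.637
finger_force: 0.0
```

```bash
python3 st.py 447.7 238 410 3.1716
```

```text
t 30.6 p [481.3263 -77.3267 409.711 ] rpy [3.1396 0.0016 1.5705] F [1.4182 0.1455 1.031 ] w 55.4 ff 0.0 q [ 0.7391 -0.1134]
lin cm [31.5315 -3.3727 -0.0857] turn [ 0.0003  0.0028 -1.6011]
```

Jars done. Now pattern 1, in the slot at (448,238).

>>> move_arm([
  {"linear":[4,-0.4,0],"turn":[0,0,-0.18],"claw":3.6},
  {"linear":[8,-0.8,0],"turn":[0,0,-0.36],"claw":3.6},
  {"linear":[12,-1.2,0],"turn":[0,0,-0.54],"claw":3.6},
  {"linear":[16,-1.6,0],"turn":[0,0,-0.72],"claw":3.6},
  {"linear":[20,-2,0],"turn":[0,0,-0.9],"claw":3.6},
  {"linear":[24,-2.5,0],"turn":[0,0,-1.08],"claw":3.6},
  {"linear":[28,-3,0],"turn":[0,0,-1.26],"claw":3.6},
  {"linear":[31.5,-3.4,0],"turn":[0,0,-1.44],"claw":3.6},
  {"linear":[31.5,-3.4,0],"turn":[0,0,-1.6],"claw":3.6},
  {"linear":[31.5,-3.4,0],"turn":[0,0,-1.6],"claw":3.6},
])

```text
time_s: 31.85
position: [448.4, 236.1, 409.1]
eef_rot: [3.141, 0.001, -3.113]
wrist_force: [-0.3, -0.4, 0.2]
width: 0.413
finger_force: 0.0
```

```bash
python3 st.py 447.7 238 321.5 3.1716; python3 - <<'E'
from h import *
from workcell import vision
a=vision.get_image('side')['img']; cv2.imwrite('pics/f.png',crop(a,215,140,345,240,6,10))
E
```

```text
t 31.85 p [448.3657 236.1476 409.1006] rpy [ 3.1414  0.0009 -3.1132] F [-0.3187 -0.3653  0.2498] w 35.9 ff 0.0 q [0.3614 0.6232]
lin cm [0.0696 0.185  8.76  ] turn [ 0.0002  0.0009 -0.0016]
```

View pics/f.png

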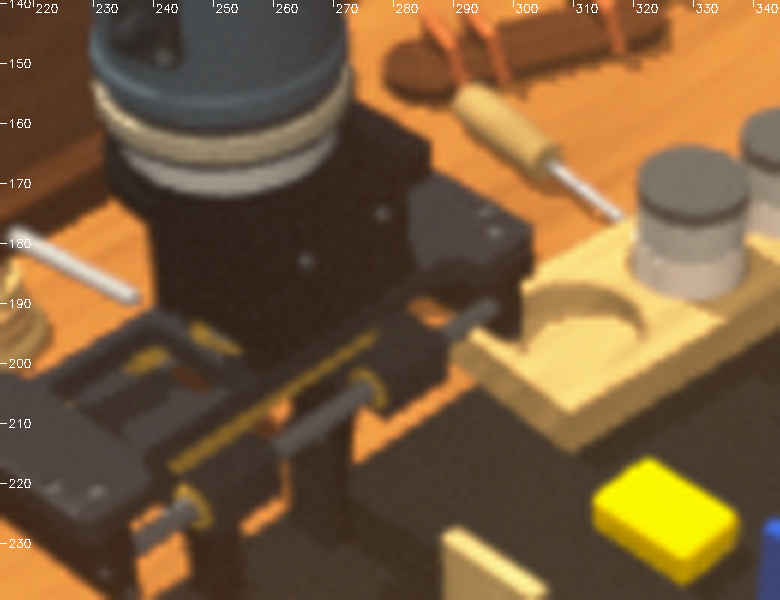

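The gripper is over the stand, with its fingers at about (250,230)-(268,225), just above pattern 1. Descending to grip.

>>> move_arm([
  {"linear":[0,0,0],"turn":[0,0,0],"claw":3.6},
  {"linear":[0,0,3],"turn":[0,0,0],"claw":3.6},
  {"linear":[0,0,6],"turn":[0,0,0],"claw":3.6},
  {"linear":[0,0,8.8],"turn":[0,0,0],"claw":3.6},
  {"linear":[0,0,8.8],"turn":[0,0,0],"claw":3.6},
  {"linear":[0,0,8.8],"turn":[0,0,0],"claw":0.2},
  {"linear":[0,0,8.8],"turn":[0,0,0],"claw":0.2},
  {"linear":[0,0,8.8],"turn":[0,0,0],"claw":0.2},
  {"linear":[0,0,8.8],"turn":[0,0,0],"claw":0.2},
  {"linear":[0,0,8.8],"turn":[0,0,0],"claw":0.2},
], grip_force=30)

```text
time_s: 33.15
position: [448.7, 236.5, 320.8]
eef_rot: [3.139, 0.001, -3.112]
wrist_force: [-1.1, 2.0, 1.1]
width: 0.09
finger_force: 29.9
```

```bash
python3 st.py 447.7 238 321.5 3.1716
```

```text
t 33.15 p [448.6742 236.5082 320.8327] rpy [ 3.1388  0.0013 -3.1121] F [-1.0744  1.9576  1.1383] w 7.9 ff 29.882826225366443 q [0.264  0.5148]
lin cm [ 0.0929  0.1522 -0.0664] turn [ 0.0028  0.0013 -0.0005]
```

>>> move_arm([
  {"linear":[0,0,-3],"turn":[0,0,0],"claw":0.2},
  {"linear":[0,0,-7],"turn":[0,0,0],"claw":0.2},
  {"linear":[0,0,-12],"turn":[0,0,0],"claw":0.2},
  {"linear":[0,0,-16],"turn":[0,0,0],"claw":0.2},
  {"linear":[-3,0,-16],"turn":[0,0,0.18],"claw":0.2},
  {"linear":[-6,2,-16],"turn":[0,0,0.36],"claw":0.2},
  {"linear":[-9,4,-16],"turn":[0,0,0.54],"claw":0.2},
  {"linear":[-11,6,-16],"turn":[0,0,0.72],"claw":0.2},
  {"linear":[-12,8,-16],"turn":[0,0,0.9],"claw":0.2},
  {"linear":[-12,9,-16],"turn":[0,0,1.08],"claw":0.2},
])

```text
time_s: 34.4
position: [566.4, 329.7, 478.9]
eef_rot: [-3.139, 0.0, 2.085]
wrist_force: [-0.4, 0.3, -1.5]
width: 0.088
finger_force: 30.0
```

```bash
python3 st.py 577.1 337.2 409 1.5988
```

```text
t 34.4 p [566.3567 329.6575 478.9275] rpy [-3.1388  0.0004  2.0853] F [-0.386   0.2739 -1.5268] w 7.6 ff 29.966054263495607 q [-0.0389 -0.383 ]
lin cm [0.1307 1.3258 6.989 ] turn [-0.0026  0.0011  0.4865]
```

>>> move_arm([
  {"linear":[0.1,0.3,0],"turn":[0,0,0.17],"claw":0.2},
  {"linear":[0.1,0.8,0],"turn":[0,0,0.34],"claw":0.2},
  {"linear":[0.1,1.3,1.5],"turn":[0,0,0.49],"claw":0.2},
  {"linear":[0.1,1.3,4],"turn":[0,0,0.49],"claw":0.2},
  {"linear":[0.1,1.3,6],"turn":[0,0,0.49],"claw":0.2},
  {"linear":[0.1,1.3,7],"turn":[0,0,0.49],"claw":0.2},
  {"linear":[0.1,1.3,7],"turn":[0,0,0.49],"claw":0.2},
  {"linear":[0.1,1.3,7],"turn":[0,0,0.49],"claw":0.2},
  {"linear":[0.1,1.3,7],"turn":[0,0,0.49],"claw":0.2},
  {"linear":[0.1,1.3,7],"turn":[0,0,0.49],"claw":0.2},
])

```text
time_s: 35.65
position: [576.7, 336.5, 410.9]
eef_rot: [3.141, -0.0, 1.601]
wrist_force: [-0.2, 0.8, -1.0]
width: 0.087
finger_force: 30.0
```

```bash
python3 st.py 577.1 337.2 409 1.5988;  python3 st.py 647.1 339.2 400 1.5988; python3 - <<'E'
from h import *
from workcell import vision
a=vision.get_image('side')['img'];b=vision.get_image('top')['img']
cv2.imwrite('pics/g.png',np.hstack([crop(a,120,190,220,290,4,10),crop(b,150,90,250,190,4,10)]))
E
```

```text
t 35.65 p [576.7193 336.5153 410.8539] rpy [ 3.1407 -0.0004  1.6008] F [-0.1552  0.7763 -0.9528] w 7.6 ff 29.970167652354576 q [-0.1202 -0.8558]
lin cm [0.0672 0.0399 0.1854] turn [ 0.0009 -0.0004  0.002 ]
t 35.65 p [576.7193 336.5153 410.8539] rpy [ 3.1407 -0.0004  1.6008] F [-0.1552  0.7763 -0.9528] w 7.6 ff 29.970167652354576 q [-0.1202 -0.8558]
lin cm [0.0568 7.0419 1.0919] turn [ 0.0009 -0.0004  0.002 ]
```

View pics/g.png

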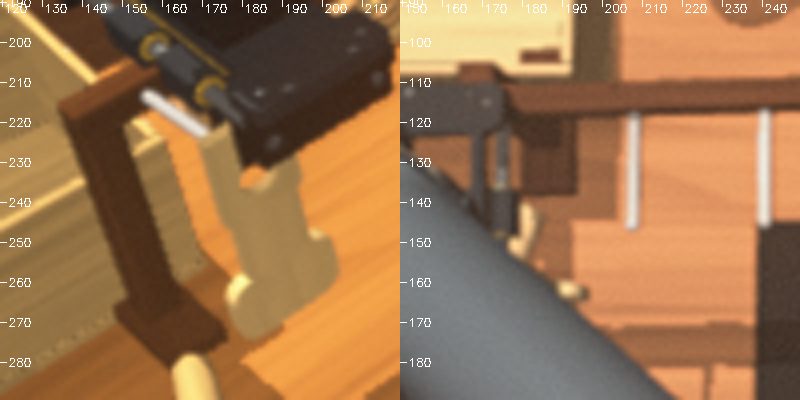

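The side view shows pattern 1 upright in front of peg 1 (peg tip at (172,224), pattern's heel at (180,228)). Sliding it on.

>>> move_arm([
  {"linear":[0.05,0.5,0.1],"turn":[0,0,0],"claw":0.2},
  {"linear":[0.05,1,0.1],"turn":[0,0,0],"claw":0.2},
  {"linear":[0.05,1.5,0.1],"turn":[0,0,0],"claw":0.2},
  {"linear":[0.05,2,0.1],"turn":[0,0,0],"claw":0.2},
  {"linear":[0.05,2.5,0.15],"turn":[0,0,0],"claw":0.2},
  {"linear":[0.05,3,0.2],"turn":[0,0,0],"claw":0.2},
  {"linear":[0.05,3.5,0.25],"turn":[0,0,0],"claw":0.2},
  {"linear":[0.05,4,0.3],"turn":[0,0,0],"claw":0.2},
  {"linear":[0.05,4.5,0.35],"turn":[0,0,0],"claw":0.2},
  {"linear":[0.05,4.5,0.35],"turn":[0,0,0],"claw":0.2},
])

```text
time_s: 37.0
position: [622.1, 338.1, 406.5]
eef_rot: [-3.142, 0.0, 1.6]
wrist_force: [0.7, -0.4, -1.3]
width: 0.092
finger_force: 30.0
```

>>> move_arm([
  {"linear":[0,0.6,0.1],"turn":[0,0,0],"claw":0.2},
  {"linear":[0,1.2,0.2],"turn":[0,0,0],"claw":0.2},
  {"linear":[0,1.8,0.25],"turn":[0,0,0],"claw":0.2},
  {"linear":[0,2.4,0.3],"turn":[0,0,0],"claw":0.2},
  {"linear":[0,2.4,0.5],"turn":[0,0,0],"claw":0.2},
  {"linear":[0,2.4,0.7],"turn":[0,0,0],"claw":0.2},
  {"linear":[0,2.4,0.9],"turn":[0,0,0],"claw":0.2},
  {"linear":[0,2.4,1.0],"turn":[0,0,0],"claw":0.2},
  {"linear":[0,2.4,1.0],"turn":[0,0,0],"claw":0.2},
  {"linear":[0,2.4,1.0],"turn":[0,0,0],"claw":0.2},
])

```text
time_s: 38.25
position: [645.5, 339.1, 397.2]
eef_rot: [3.141, -0.0, 1.601]
wrist_force: [-1.5, -0.8, 1.4]
width: 0.087
finger_force: 30.0
```

>>> move_arm([
  {"linear":[0,0,0],"turn":[0,0,0],"claw":1.4},
  {"linear":[0,0,0],"turn":[0,0,0],"claw":2.6},
  {"linear":[0,0,0],"turn":[0,0,0],"claw":2.6},
  {"linear":[0,0,0],"turn":[0,0,0],"claw":2.6},
  {"linear":[0,0,-1],"turn":[0,0,0],"claw":2.6},
  {"linear":[0,0,-2.5],"turn":[0,0,0],"claw":2.6},
  {"linear":[0,0,-6],"turn":[0,0,0],"claw":2.6},
  {"linear":[0,0,-8],"turn":[0,0,0],"claw":3.6},
  {"linear":[-3,-4,-8],"turn":[0,0,0],"claw":3.6},
  {"linear":[-6,-8,-8],"turn":[0,0,-0.18],"claw":3.6},
])

```text
time_s: 39.5
position: [566.5, 276.3, 477.4]
eef_rot: [3.14, 0.0, 1.786]
wrist_force: [0.6, -0.6, 0.1]
width: 0.41
finger_force: 0.0
```

```bash
python3 st.py 452 124.7 400 3.1716; python3 look.py h >/dev/null; python3 - <<'E'
from h import *
a=cv2.imread('pics/hs.png')[:,:,::-1]
cv2.imwrite('pics/h.png',crop(a,120,150,330,320,3.5,10))
E
```

```text
t 39.5 p [566.5352 276.2843 477.3854] rpy [3.1405 0.0001 1.7859] F [ 0.5718 -0.5691  0.0852] w 35.7 ff 0.0 q [ 0.0235 -0.5744]
lin cm [-12.3629 -14.4342   7.7239] turn [ 0.0008  0.0009 -1.3857]
```

View pics/h.png

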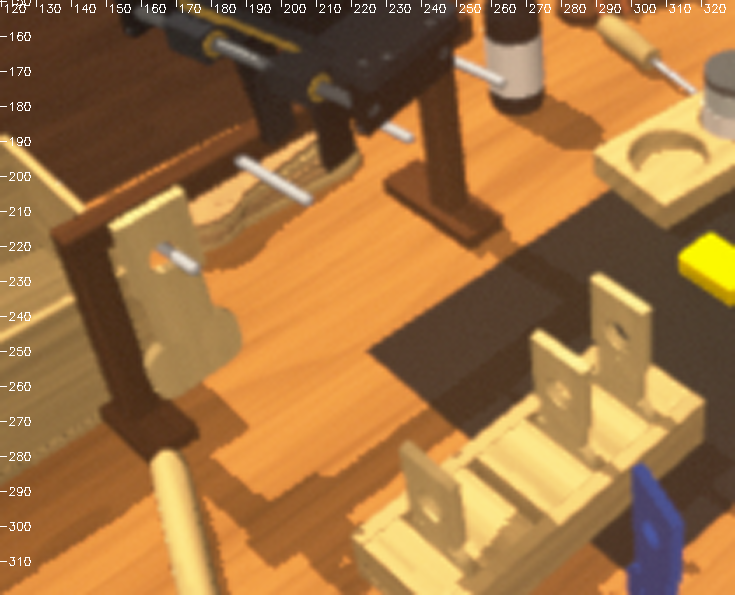

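Pattern 1 hangs on peg 1 (hole and peg at (168,224)). The other three are still in the stand. Next is pattern 2.

>>> move_arm([
  {"linear":[-3,-4,0],"turn":[0,0,-0.18],"claw":3.6},
  {"linear":[-6,-8,0],"turn":[0,0,-0.36],"claw":3.6},
  {"linear":[-9,-11,2],"turn":[0,0,-0.54],"claw":3.6},
  {"linear":[-11,-13,4],"turn":[0,0,-0.72],"claw":3.6},
  {"linear":[-12.4,-14.4,6],"turn":[0,0,-0.9],"claw":3.6},
  {"linear":[-12.4,-14.4,7.7],"turn":[0,0,-1.08],"claw":3.6},
  {"linear":[-12.4,-14.4,7.7],"turn":[0,0,-1.25],"claw":3.6},
  {"linear":[-12.4,-14.4,7.7],"turn":[0,0,-1.385],"claw":3.6},
  {"linear":[-12.4,-14.4,7.7],"turn":[0,0,-1.385],"claw":3.6},
  {"linear":[-12.4,-14.4,7.7],"turn":[0,0,-1.385],"claw":3.6},
])

```text
time_s: 40.85
position: [452.8, 125.5, 400.1]
eef_rot: [3.141, 0.001, -3.12]
wrist_force: [-0.3, 0.3, 0.1]
width: 0.414
finger_force: 0.0
```

```bash
python3 st.py 452 124.7 309 3.1716
```

```text
t 40.85 p [452.806  125.5147 400.1111] rpy [ 3.1414  0.0007 -3.1196] F [-0.3157  0.2563  0.0771] w 36.0 ff 0.0 q [0.5757 0.9243]
lin cm [ 0.0891 -0.0815  9.111 ] turn [ 0.0002  0.0007 -0.0081]
```

>>> move_arm([
  {"linear":[0,-0.05,3],"turn":[0,0,0],"claw":3.6},
  {"linear":[0,-0.05,6],"turn":[0,0,0],"claw":3.6},
  {"linear":[0,-0.05,9.1],"turn":[0,0,0],"claw":3.6},
  {"linear":[0,-0.05,9.1],"turn":[0,0,0],"claw":3.6},
  {"linear":[0,-0.05,9.1],"turn":[0,0,0],"claw":3.6},
  {"linear":[0,-0.05,9.1],"turn":[0,0,0],"claw":0.2},
  {"linear":[0,-0.05,9.1],"turn":[0,0,0],"claw":0.2},
  {"linear":[0,-0.05,9.1],"turn":[0,0,0],"claw":0.2},
  {"linear":[0,-0.05,9.1],"turn":[0,0,0],"claw":0.2},
  {"linear":[0,-0.05,9.1],"turn":[0,0,0],"claw":0.2},
])

```text
time_s: 42.1
position: [452.5, 125.6, 309.0]
eef_rot: [3.14, 0.001, -3.117]
wrist_force: [-0.2, 2.8, 0.7]
width: 0.087
finger_force: 29.9
```

>>> move_arm([
  {"linear":[0,0,-3],"turn":[0,0,0],"claw":0.2},
  {"linear":[0,0,-7],"turn":[0,0,0],"claw":0.2},
  {"linear":[0,0,-12],"turn":[0,0,0],"claw":0.2},
  {"linear":[0,0,-16],"turn":[0,0,0],"claw":0.2},
  {"linear":[-3,0,-16],"turn":[0,0,0.18],"claw":0.2},
  {"linear":[-6,3,-16],"turn":[0,0,0.36],"claw":0.2},
  {"linear":[-9,6,-16],"turn":[0,0,0.54],"claw":0.2},
  {"linear":[-12,9,-16],"turn":[0,0,0.72],"claw":0.2},
  {"linear":[-12,12,-16],"turn":[0,0,0.9],"claw":0.2},
  {"linear":[-12,12.5,-16],"turn":[0,0,1.08],"claw":0.2},
])

```text
time_s: 43.35
position: [568.8, 255.1, 467.8]
eef_rot: [-3.139, -0.001, 2.084]
wrist_force: [-0.1, -0.8, -1.6]
width: 0.087
finger_force: 30.0
```

```bash
python3 st.py 579.5 252.2 410 1.5988
```

```text
t 43.35 p [568.7894 255.0731 467.7778] rpy [-3.1395 -0.0013  2.0839] F [-0.0992 -0.8214 -1.6136] w 7.6 ff 29.971255660057068 q [ 0.0814 -0.259 ]
lin cm [-0.7836  0.8043  5.7751] turn [-0.0024 -0.0008  0.4851]
```

>>> move_arm([
  {"linear":[-0.2,0.3,0],"turn":[0,0,0.17],"claw":0.2},
  {"linear":[-0.5,0.5,0],"turn":[0,0,0.34],"claw":0.2},
  {"linear":[-0.8,0.8,1.5],"turn":[0,0,0.485],"claw":0.2},
  {"linear":[-0.8,0.8,4],"turn":[0,0,0.485],"claw":0.2},
  {"linear":[-0.8,0.8,5.8],"turn":[0,0,0.485],"claw":0.2},
  {"linear":[-0.8,0.8,5.8],"turn":[0,0,0.485],"claw":0.2},
  {"linear":[-0.8,0.8,5.8],"turn":[0,0,0.485],"claw":0.2},
  {"linear":[-0.8,0.8,5.8],"turn":[0,0,0.485],"claw":0.2},
  {"linear":[-0.8,0.8,5.8],"turn":[0,0,0.485],"claw":0.2},
  {"linear":[-0.8,0.8,5.8],"turn":[0,0,0.485],"claw":0.2},
])

```text
time_s: 44.6
position: [580.4, 249.7, 411.1]
eef_rot: [3.141, -0.0, 1.601]
wrist_force: [0.5, 0.5, -1.2]
width: 0.089
finger_force: 30.0
```

```bash
python3 st.py 579.5 252.2 410 1.5988
```

```text
t 44.6 p [580.3833 249.6708 411.0971] rpy [ 3.141  -0.0001  1.6007] F [ 0.4504  0.5226 -1.2109] w 7.7 ff 29.976550340652466 q [ 0.011  -0.7139]
lin cm [ 0.2554 -0.0808  0.1097] turn [ 0.0006 -0.0001  0.0019]
```

>>> move_arm([
  {"linear":[0.2,0,0.1],"turn":[0,0,0],"claw":0.2},
  {"linear":[0.25,0.5,0.1],"turn":[0,0,0],"claw":0.2},
  {"linear":[0.25,1,0.1],"turn":[0,0,0],"claw":0.2},
  {"linear":[0.25,1.5,0.1],"turn":[0,0,0],"claw":0.2},
  {"linear":[0.25,2,0.15],"turn":[0,0,0],"claw":0.2},
  {"linear":[0.25,2.5,0.2],"turn":[0,0,0],"claw":0.2},
  {"linear":[0.25,3,0.25],"turn":[0,0,0],"claw":0.2},
  {"linear":[0.25,3.5,0.3],"turn":[0,0,0],"claw":0.2},
  {"linear":[0.25,4,0.35],"turn":[0,0,0],"claw":0.2},
  {"linear":[0.25,4.4,0.35],"turn":[0,0,0],"claw":0.2},
])

```text
time_s: 45.85
position: [624.6, 253.5, 407.1]
eef_rot: [-3.141, 0.0, 1.601]
wrist_force: [-0.0, 0.1, -1.1]
width: 0.085
finger_force: 30.0
```

>>> move_arm([
  {"linear":[0,0.6,0.1],"turn":[0,0,0],"claw":0.2},
  {"linear":[0,1.2,0.2],"turn":[0,0,0],"claw":0.2},
  {"linear":[0,1.8,0.25],"turn":[0,0,0],"claw":0.2},
  {"linear":[0,2.4,0.3],"turn":[0,0,0],"claw":0.2},
  {"linear":[0,2.4,0.5],"turn":[0,0,0],"claw":0.2},
  {"linear":[0,2.4,0.7],"turn":[0,0,0],"claw":0.2},
  {"linear":[0,2.4,0.9],"turn":[0,0,0],"claw":0.2},
  {"linear":[0,2.4,1.05],"turn":[0,0,0],"claw":0.2},
  {"linear":[0,2.4,1.05],"turn":[0,0,0],"claw":0.2},
  {"linear":[0,2.4,1.05],"turn":[0,0,0],"claw":0.2},
])

```text
time_s: 47.1
position: [648.1, 254.3, 397.3]
eef_rot: [3.141, 0.0, 1.601]
wrist_force: [-2.0, -0.5, 3.4]
width: 0.091
finger_force: 30.0
```

>>> move_arm([
  {"linear":[0,0,0],"turn":[0,0,0],"claw":1.4},
  {"linear":[0,0,0],"turn":[0,0,0],"claw":2.6},
  {"linear":[0,0,0],"turn":[0,0,0],"claw":2.6},
  {"linear":[0,0,0],"turn":[0,0,0],"claw":2.6},
  {"linear":[0,0,-1],"turn":[0,0,0],"claw":2.6},
  {"linear":[0,0,-2.5],"turn":[0,0,0],"claw":2.6},
  {"linear":[0,0,-6],"turn":[0,0,0],"claw":2.6},
  {"linear":[0,0,-8],"turn":[0,0,0],"claw":3.6},
  {"linear":[-2,-4,-8],"turn":[0,0,0],"claw":3.6},
  {"linear":[-4,-8,-8],"turn":[0,0,-0.18],"claw":3.6},
])

```text
time_s: 48.35
position: [568.6, 211.7, 477.4]
eef_rot: [3.141, 0.0, 1.786]
wrist_force: [0.7, -0.0, 1.1]
width: 0.408
finger_force: 0.0
```

```bash
python3 st.py 450.4 181.7 400 3.1716
```

```text
t 48.35 p [568.5669 211.6845 477.4126] rpy [3.1405 0.0001 1.7859] F [ 0.7383 -0.0178  1.0515] w 35.5 ff 0.0 q [ 0.1206 -0.4516]
lin cm [ -0.4067 -12.1927   7.7282] turn [ 0.0008  0.0009 -1.3857]
```

>>> move_arm([
  {"linear":[0,-4,0],"turn":[0,0,-0.18],"claw":3.6},
  {"linear":[0,-8,0],"turn":[0,0,-0.36],"claw":3.6},
  {"linear":[-0.4,-11,2],"turn":[0,0,-0.54],"claw":3.6},
  {"linear":[-0.4,-12.2,4],"turn":[0,0,-0.72],"claw":3.6},
  {"linear":[-0.4,-12.2,6],"turn":[0,0,-0.9],"claw":3.6},
  {"linear":[-0.4,-12.2,7.7],"turn":[0,0,-1.08],"claw":3.6},
  {"linear":[-0.4,-12.2,7.7],"turn":[0,0,-1.25],"claw":3.6},
  {"linear":[-0.4,-12.2,7.7],"turn":[0,0,-1.385],"claw":3.6},
  {"linear":[-0.4,-12.2,7.7],"turn":[0,0,-1.385],"claw":3.6},
  {"linear":[-0.4,-12.2,7.7],"turn":[0,0,-1.385],"claw":3.6},
])

```text
time_s: 49.6
position: [451.0, 182.6, 400.1]
eef_rot: [-3.141, 0.001, -3.119]
wrist_force: [-0.2, -0.0, 0.5]
width: 0.413
finger_force: 0.0
```

```bash
python3 st.py 450.4 181.7 297 3.1716
```

```text
t 49.6 p [451.0437 182.5633 400.0678] rpy [-3.1415  0.0006 -3.1194] F [-0.2312 -0.0159  0.4633] w 36.0 ff 0.0 q [0.4104 0.8022]
lin cm [ 0.0728 -0.0835 10.3067] turn [-0.0001  0.0006 -0.0078]
```

>>> move_arm([
  {"linear":[0,-0.05,3],"turn":[0,0,0],"claw":3.6},
  {"linear":[0,-0.05,7],"turn":[0,0,0],"claw":3.6},
  {"linear":[0,-0.05,10.3],"turn":[0,0,0],"claw":3.6},
  {"linear":[0,-0.05,10.3],"turn":[0,0,0],"claw":3.6},
  {"linear":[0,-0.05,10.3],"turn":[0,0,0],"claw":3.6},
  {"linear":[0,-0.05,10.3],"turn":[0,0,0],"claw":0.2},
  {"linear":[0,-0.05,10.3],"turn":[0,0,0],"claw":0.2},
  {"linear":[0,-0.05,10.3],"turn":[0,0,0],"claw":0.2},
  {"linear":[0,-0.05,10.3],"turn":[0,0,0],"claw":0.2},
  {"linear":[0,-0.05,10.3],"turn":[0,0,0],"claw":0.2},
])

```text
time_s: 50.85
position: [451.1, 182.5, 297.0]
eef_rot: [3.14, 0.001, -3.117]
wrist_force: [-0.4, 1.2, 1.2]
width: 0.093
finger_force: 29.9
```

>>> move_arm([
  {"linear":[0,0,-3],"turn":[0,0,0],"claw":0.2},
  {"linear":[0,0,-7],"turn":[0,0,0],"claw":0.2},
  {"linear":[0,0,-12],"turn":[0,0,0],"claw":0.2},
  {"linear":[0,0,-16],"turn":[0,0,0],"claw":0.2},
  {"linear":[-3,0,-16],"turn":[0,0,0.18],"claw":0.2},
  {"linear":[-6,-0.5,-16],"turn":[0,0,0.36],"claw":0.2},
  {"linear":[-9,-1,-16],"turn":[0,0,0.54],"claw":0.2},
  {"linear":[-12,-1.5,-16],"turn":[0,0,0.72],"claw":0.2},
  {"linear":[-12,-1.5,-16],"turn":[0,0,0.9],"claw":0.2},
  {"linear":[-12,-1.5,-16],"turn":[0,0,1.08],"claw":0.2},
])

```text
time_s: 52.1
position: [571.6, 169.5, 455.8]
eef_rot: [-3.139, -0.0, 2.079]
wrist_force: [0.0, 0.7, -0.3]
width: 0.087
finger_force: 30.0
```

```bash
python3 st.py 581.9 167.2 410 1.5988
```

```text
t 52.1 p [571.5638 169.4592 455.7954] rpy [-3.1393 -0.0003  2.0795] F [ 0.0396  0.7366 -0.3498] w 7.5 ff 29.96820867061615 q [ 0.2128 -0.1066]
lin cm [-0.7021  0.8031  4.5775] turn [-0.0023  0.0003  0.4807]
```

>>> move_arm([
  {"linear":[-0.2,0.3,0],"turn":[0,0,0.17],"claw":0.2},
  {"linear":[-0.5,0.5,0],"turn":[0,0,0.34],"claw":0.2},
  {"linear":[-0.6,0.8,1.5],"turn":[0,0,0.485],"claw":0.2},
  {"linear":[-0.6,0.8,4],"turn":[0,0,0.485],"claw":0.2},
  {"linear":[-0.6,0.8,4.6],"turn":[0,0,0.485],"claw":0.2},
  {"linear":[-0.6,0.8,4.6],"turn":[0,0,0.485],"claw":0.2},
  {"linear":[-0.6,0.8,4.6],"turn":[0,0,0.485],"claw":0.2},
  {"linear":[-0.6,0.8,4.6],"turn":[0,0,0.485],"claw":0.2},
  {"linear":[-0.6,0.8,4.6],"turn":[0,0,0.485],"claw":0.2},
  {"linear":[-0.6,0.8,4.6],"turn":[0,0,0.485],"claw":0.2},
])

```text
time_s: 53.35
position: [581.3, 168.6, 411.0]
eef_rot: [3.141, 0.0, 1.601]
wrist_force: [0.2, 0.8, -1.2]
width: 0.088
finger_force: 30.0
```

```bash
python3 st.py 581.9 167.2 410 1.5988
```

```text
t 53.35 p [581.2586 168.6077 410.9513] rpy [3.1413 0.     1.6007] F [ 0.2304  0.7886 -1.1965] w 7.7 ff 29.973601698875427 q [ 0.1313 -0.5668]
lin cm [-0.1426  0.0599  0.0952] turn [0.0003 0.     0.0019]
```

>>> move_arm([
  {"linear":[-0.1,0,0.1],"turn":[0,0,0],"claw":0.2},
  {"linear":[-0.12,0.5,0.1],"turn":[0,0,0],"claw":0.2},
  {"linear":[-0.12,1,0.1],"turn":[0,0,0],"claw":0.2},
  {"linear":[-0.12,1.5,0.1],"turn":[0,0,0],"claw":0.2},
  {"linear":[-0.12,2,0.15],"turn":[0,0,0],"claw":0.2},
  {"linear":[-0.12,2.5,0.2],"turn":[0,0,0],"claw":0.2},
  {"linear":[-0.12,3,0.25],"turn":[0,0,0],"claw":0.2},
  {"linear":[-0.12,3.5,0.3],"turn":[0,0,0],"claw":0.2},
  {"linear":[-0.12,4,0.35],"turn":[0,0,0],"claw":0.2},
  {"linear":[-0.12,4.5,0.35],"turn":[0,0,0],"claw":0.2},
])

```text
time_s: 54.6
position: [626.6, 168.7, 407.2]
eef_rot: [-3.142, 0.0, 1.601]
wrist_force: [0.4, -0.2, -0.9]
width: 0.088
finger_force: 30.0
```

>>> move_arm([
  {"linear":[0,0.6,0.1],"turn":[0,0,0],"claw":0.2},
  {"linear":[0,1.2,0.2],"turn":[0,0,0],"claw":0.2},
  {"linear":[0,1.8,0.25],"turn":[0,0,0],"claw":0.2},
  {"linear":[0,2.4,0.3],"turn":[0,0,0],"claw":0.2},
  {"linear":[0,2.4,0.5],"turn":[0,0,0],"claw":0.2},
  {"linear":[0,2.4,0.7],"turn":[0,0,0],"claw":0.2},
  {"linear":[0,2.4,0.9],"turn":[0,0,0],"claw":0.2},
  {"linear":[0,2.4,1.05],"turn":[0,0,0],"claw":0.2},
  {"linear":[0,2.4,1.05],"turn":[0,0,0],"claw":0.2},
  {"linear":[0,2.4,1.05],"turn":[0,0,0],"claw":0.2},
])

```text
time_s: 55.85
position: [650.1, 169.6, 397.3]
eef_rot: [3.141, 0.0, 1.601]
wrist_force: [-1.9, -0.6, 4.7]
width: 0.087
finger_force: 30.0
```

>>> move_arm([
  {"linear":[0,0,0],"turn":[0,0,0],"claw":1.4},
  {"linear":[0,0,0],"turn":[0,0,0],"claw":2.6},
  {"linear":[0,0,0],"turn":[0,0,0],"claw":2.6},
  {"linear":[0,0,0],"turn":[0,0,0],"claw":2.6},
  {"linear":[0,0,-1],"turn":[0,0,0],"claw":2.6},
  {"linear":[0,0,-2.5],"turn":[0,0,0],"claw":2.6},
  {"linear":[0,0,-6],"turn":[0,0,0],"claw":2.6},
  {"linear":[0,0,-8],"turn":[0,0,0],"claw":3.6},
  {"linear":[2,-4,-8],"turn":[0,0,0],"claw":3.6},
  {"linear":[5,-8,-8],"turn":[0,0,-0.18],"claw":3.6},
])

```text
time_s: 57.1
position: [568.2, 216.8, 477.5]
eef_rot: [3.14, 0.001, 1.783]
wrist_force: [0.4, 0.1, 0.7]
width: 0.412
finger_force: 0.0
```

```bash
python3 st.py 447 293.6 400 3.1716
```

```text
t 57.1 p [568.2225 216.792  477.533 ] rpy [3.1403 0.0005 1.783 ] F [0.3738 0.0524 0.6709] w 35.8 ff 0.0 q [ 0.0904 -0.4513]
lin cm [ 10.0659 -10.2426   7.7347] turn [ 0.0007  0.0013 -1.3886]
```

>>> move_arm([
  {"linear":[3,-3,0],"turn":[0,0,-0.18],"claw":3.6},
  {"linear":[6,-6,0],"turn":[0,0,-0.36],"claw":3.6},
  {"linear":[9,-9,2],"turn":[0,0,-0.54],"claw":3.6},
  {"linear":[9.9,-10.2,4],"turn":[0,0,-0.72],"claw":3.6},
  {"linear":[9.9,-10.2,6],"turn":[0,0,-0.9],"claw":3.6},
  {"linear":[9.9,-10.2,7.7],"turn":[0,0,-1.08],"claw":3.6},
  {"linear":[9.9,-10.2,7.7],"turn":[0,0,-1.25],"claw":3.6},
  {"linear":[9.9,-10.2,7.7],"turn":[0,0,-1.385],"claw":3.6},
  {"linear":[9.9,-10.2,7.7],"turn":[0,0,-1.385],"claw":3.6},
  {"linear":[9.9,-10.2,7.7],"turn":[0,0,-1.385],"claw":3.6},
])

```text
time_s: 58.35
position: [448.5, 292.6, 400.0]
eef_rot: [-3.141, 0.001, -3.12]
wrist_force: [-0.4, -0.3, 0.1]
width: 0.417
finger_force: 0.0
```

```bash
python3 st.py 447 293.6 285 3.1716
```

```text
t 58.35 p [448.4506 292.6235 400.0366] rpy [-3.1415  0.0006 -3.1195] F [-0.4125 -0.2766  0.0976] w 36.3 ff 0.0 q [0.1522 0.5485]
lin cm [ 0.1493  0.102  11.5036] turn [-0.0001  0.0006 -0.0079]
```

>>> move_arm([
  {"linear":[0.1,0.1,3],"turn":[0,0,0],"claw":3.6},
  {"linear":[0.1,0.1,7],"turn":[0,0,0],"claw":3.6},
  {"linear":[0.1,0.1,11.5],"turn":[0,0,0],"claw":3.6},
  {"linear":[0.1,0.1,11.5],"turn":[0,0,0],"claw":3.6},
  {"linear":[0.1,0.1,11.5],"turn":[0,0,0],"claw":3.6},
  {"linear":[0.1,0.1,11.5],"turn":[0,0,0],"claw":0.2},
  {"linear":[0.1,0.1,11.5],"turn":[0,0,0],"claw":0.2},
  {"linear":[0.1,0.1,11.5],"turn":[0,0,0],"claw":0.2},
  {"linear":[0.1,0.1,11.5],"turn":[0,0,0],"claw":0.2},
  {"linear":[0.1,0.1,11.5],"turn":[0,0,0],"claw":0.2},
])

```text
time_s: 59.6
position: [447.4, 294.2, 285.1]
eef_rot: [3.14, 0.001, -3.117]
wrist_force: [-0.3, 2.5, 0.3]
width: 0.088
finger_force: 29.9
```

>>> move_arm([
  {"linear":[0,0,-3],"turn":[0,0,0],"claw":0.2},
  {"linear":[0,0,-7],"turn":[0,0,0],"claw":0.2},
  {"linear":[0,0,-12],"turn":[0,0,0],"claw":0.2},
  {"linear":[0,0,-16],"turn":[0,0,0],"claw":0.2},
  {"linear":[-3,-3,-16],"turn":[0,0,0.18],"claw":0.2},
  {"linear":[-6,-6.5,-16],"turn":[0,0,0.36],"claw":0.2},
  {"linear":[-9,-10,-16],"turn":[0,0,0.54],"claw":0.2},
  {"linear":[-11,-14,-16],"turn":[0,0,0.72],"claw":0.2},
  {"linear":[-12.5,-18,-16],"turn":[0,0,0.9],"claw":0.2},
  {"linear":[-12.5,-20.5,-16],"turn":[0,0,1.08],"claw":0.2},
])

```text
time_s: 60.85
position: [578.2, 88.5, 443.8]
eef_rot: [-3.139, 0.0, 2.076]
wrist_force: [-0.9, -0.6, -1.4]
width: 0.088
finger_force: 30.0
```

```bash
python3 st.py 584.3 82.2 410 1.5988
```

```text
t 60.85 p [578.201   88.4686 443.7731] rpy [-3.1392  0.0004  2.0763] F [-0.8571 -0.5843 -1.4278] w 7.6 ff 29.966205954551697 q [0.3499 0.0292]
lin cm [-0.8426  0.2382  3.377 ] turn [-0.0023  0.0009  0.4775]
```

>>> move_arm([
  {"linear":[-0.2,0.1,0],"turn":[0,0,0.17],"claw":0.2},
  {"linear":[-0.5,0.2,0],"turn":[0,0,0.34],"claw":0.2},
  {"linear":[-0.7,0.2,1.5],"turn":[0,0,0.485],"claw":0.2},
  {"linear":[-0.7,0.2,3.4],"turn":[0,0,0.485],"claw":0.2},
  {"linear":[-0.7,0.2,3.4],"turn":[0,0,0.485],"claw":0.2},
  {"linear":[-0.7,0.2,3.4],"turn":[0,0,0.485],"claw":0.2},
  {"linear":[-0.7,0.2,3.4],"turn":[0,0,0.485],"claw":0.2},
  {"linear":[-0.7,0.2,3.4],"turn":[0,0,0.485],"claw":0.2},
  {"linear":[-0.7,0.2,3.4],"turn":[0,0,0.485],"claw":0.2},
  {"linear":[-0.7,0.2,3.4],"turn":[0,0,0.485],"claw":0.2},
])

```text
time_s: 62.1
position: [582.5, 86.6, 410.9]
eef_rot: [3.141, 0.0, 1.601]
wrist_force: [-0.4, 0.5, -1.0]
width: 0.088
finger_force: 30.0
```

```bash
python3 st.py 584.3 82.2 410 1.5988
```

```text
t 62.1 p [582.4974  86.5721 410.8749] rpy [3.1413 0.0001 1.6008] F [-0.4431  0.5451 -0.9987] w 7.6 ff 29.97056096792221 q [ 0.2734 -0.4231]
lin cm [-0.4424  0.167   0.0876] turn [0.0003 0.0001 0.002 ]
```

>>> move_arm([
  {"linear":[-0.43,0,0.1],"turn":[0,0,0],"claw":0.2},
  {"linear":[-0.43,0.5,0.1],"turn":[0,0,0],"claw":0.2},
  {"linear":[-0.43,1,0.1],"turn":[0,0,0],"claw":0.2},
  {"linear":[-0.43,1.5,0.1],"turn":[0,0,0],"claw":0.2},
  {"linear":[-0.43,2,0.15],"turn":[0,0,0],"claw":0.2},
  {"linear":[-0.43,2.5,0.2],"turn":[0,0,0],"claw":0.2},
  {"linear":[-0.43,3,0.25],"turn":[0,0,0],"claw":0.2},
  {"linear":[-0.43,3.6,0.3],"turn":[0,0,0],"claw":0.2},
  {"linear":[-0.43,4.2,0.35],"turn":[0,0,0],"claw":0.2},
  {"linear":[-0.43,4.6,0.35],"turn":[0,0,0],"claw":0.2},
])

```text
time_s: 63.35
position: [629.0, 83.6, 407.1]
eef_rot: [-3.142, 0.0, 1.601]
wrist_force: [-0.1, 1.1, -0.6]
width: 0.089
finger_force: 30.0
```

>>> move_arm([
  {"linear":[0,0.6,0.1],"turn":[0,0,0],"claw":0.2},
  {"linear":[0,1.2,0.2],"turn":[0,0,0],"claw":0.2},
  {"linear":[0,1.8,0.25],"turn":[0,0,0],"claw":0.2},
  {"linear":[0,2.4,0.3],"turn":[0,0,0],"claw":0.2},
  {"linear":[0,2.4,0.5],"turn":[0,0,0],"claw":0.2},
  {"linear":[0,2.4,0.7],"turn":[0,0,0],"claw":0.2},
  {"linear":[0,2.4,0.9],"turn":[0,0,0],"claw":0.2},
  {"linear":[0,2.4,1.05],"turn":[0,0,0],"claw":0.2},
  {"linear":[0,2.4,1.05],"turn":[0,0,0],"claw":0.2},
  {"linear":[0,2.4,1.05],"turn":[0,0,0],"claw":0.2},
])

```text
time_s: 64.6
position: [652.4, 84.5, 397.5]
eef_rot: [3.141, 0.0, 1.601]
wrist_force: [-2.1, -1.0, 5.2]
width: 0.09
finger_force: 30.0
```

>>> move_arm([
  {"linear":[0,0,0],"turn":[0,0,0],"claw":1.4},
  {"linear":[0,0,0],"turn":[0,0,0],"claw":2.6},
  {"linear":[0,0,0],"turn":[0,0,0],"claw":2.6},
  {"linear":[0,0,0],"turn":[0,0,0],"claw":2.6},
  {"linear":[0,0,-1],"turn":[0,0,0],"claw":2.6},
  {"linear":[0,0,-2.5],"turn":[0,0,0],"claw":2.6},
  {"linear":[0,0,-6],"turn":[0,0,0],"claw":2.6},
  {"linear":[0,0,-8],"turn":[0,0,0],"claw":2.6},
  {"linear":[0,-5,-8],"turn":[0,0,0],"claw":2.6},
  {"linear":[0,-10,-8],"turn":[0,0,0],"claw":2.6},
])

```text
time_s: 65.85
position: [551.7, 81.7, 478.1]
eef_rot: [3.14, -0.001, 1.601]
wrist_force: [0.3, -1.2, 0.9]
width: 0.293
finger_force: 0.0
```

>>> move_arm([
  {"linear":[-5,-3,0],"turn":[0,0,0],"claw":2.6},
  {"linear":[-10,-6,0],"turn":[0,0,0],"claw":2.6},
  {"linear":[-16,-8,0],"turn":[0,0,0],"claw":2.6},
  {"linear":[-22,-8,0],"turn":[0,0,0],"claw":2.6},
  {"linear":[-28,-8,0],"turn":[0,0,0],"claw":2.6},
  {"linear":[-34,-8,0],"turn":[0,0,0],"claw":2.6},
  {"linear":[-40,-8,0],"turn":[0,0,0],"claw":2.6},
  {"linear":[-46,-8,0],"turn":[0,0,0],"claw":2.6},
  {"linear":[-50,-8,0],"turn":[0,0,0],"claw":2.6},
  {"linear":[-50,-8,0],"turn":[0,0,0],"claw":2.6},
])

```text
time_s: 67.1
position: [486.4, -424.7, 477.1]
eef_rot: [3.141, 0.001, 1.595]
wrist_force: [0.1, 0.8, -0.4]
width: 0.298
finger_force: 0.0
```

```bash
python3 st.py; python3 look.py z; python3 - <<'E'
from h import *
a=cv2.imread('pics/zs.png')[:,:,::-1];b=cv2.imread('pics/zt.png')[:,:,::-1]
A=crop(a,120,120,400,320,2.8,20);B=cv2.resize(crop(b,160,95,440,180,2.8,20),(784,238)); cv2.imwrite('pics/z.png',cv2.resize(np.vstack([A,B]),None,fx=.74,fy=.74))
E
```

```text
t 67.1 p [ 486.3959 -424.73    477.0946] rpy [3.1413 0.0014 1.5947] F [ 0.1343  0.7954 -0.3817] w 25.9 ff 0.0 q [0.9356 0.543 ]
j4 mean absdiff 15.5
j2 mean absdiff 26.9
j3 mean absdiff 23.3
```

View pics/z.png

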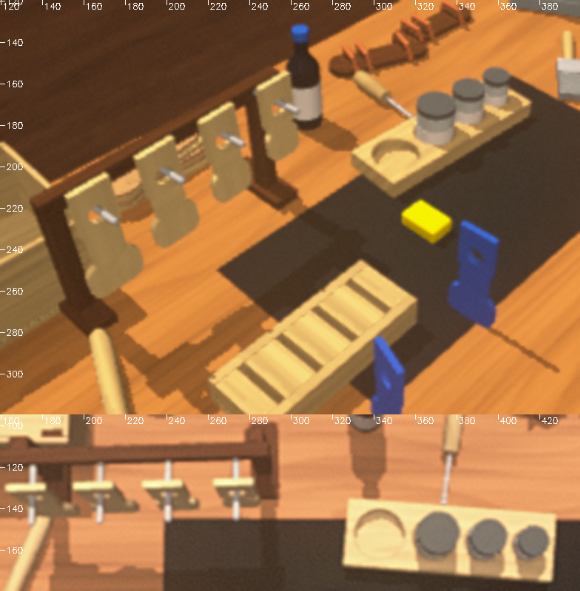

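All four patterns hang on their pegs, at top view (172,132), (205,132), (238,130) and (272,130). All three jars are seated in pockets 2 to 4, and pocket 1 is empty.

```bash
python3 -c "
from workcell import job
print(job.sign_off())"
```

```text
the job is handed in; nothing more can be done
None
```

The bench is laid out and handed in at about 67 s: patterns 1–4 hang on pegs 1–4 and jars 2, 3 and 4 stand in pockets 2–4 (jar 1 was missing, so pocket 1 is empty); sign-off gave no verdict.

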